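# Draw sugar cones from the feeder into the saucepan

## Robot

A 6-joint arm with a two-finger parallel gripper is mounted at the origin on the work surface. World frame = base frame: x ahead of the robot, y to its left, z up, the work surface at z = 0. Lengths are in m, angles in rad, forces in N, time in s.
With the tool pointing down it reaches from about 0.35 to 0.975 m from the base axis. Payload 4.9 kg.
Tool frame: the origin (TCP) lies at the very end of the fingers, on their centre line; the grasp point (between the pads) lies 19 mm behind it; z points along the fingers, y is the line along which they close (so a half turn about z gives the same grasp; the last joint's range is limited). The gripper opens to 85 mm and grips with 20 to 120 N. Pads are 22 mm wide; open, the fingers measure 114 mm over their backs; the gripper's body (76 mm by 85 mm) begins 54 mm behind the grasp point. The pads swing forward as they close: fully open they stand 13 mm farther back than shut.
Start: joints at [-1.402, 0.053, 1.613, -0, 1.476, -0.119], TCP at [0.177, -0.599, 0.231] pointing down, gripper open.
Joint ranges: [-3.01, 3.01], [-1.01, 2.22], [0.06, 2.58], [-1.02, 4.17], [0.09, 2.62], [-3.14, 3.14]. Speed limits (rad/s): [2.57, 2.57, 3.14, 3.14, 3.14, 3.14].

## Interface

Orientations are given as a rotation vector (axis times angle).
In Python, from station import get_obs, optics, ctrl gives the robot as it stands.
- The arm moves only by the shell command python3 -m pendant 'ROWS' [FORCE]. ROWS is JSON, a list of rows, each a list of 3 entries, a list of its own where there are three numbers: the shift along the tool's x, y, z in mm, then the turn, a rotation vector about the tool's x, y, z in rad, then the opening, from 0 (shut) to 1 (fully open). A call has 1 to 12 rows; each row shifts and turns the commanded pose from where the row before left it, along the tool's axes as they then stand; what a row does not reach is not made up. A row lasts 1/12 s, in which the tool goes at most 41.7 mm and 7.16 degrees, less where a joint would pass 70% of its speed; a pose out of reach is approached as far as the arm can. A call is refused whole if a number of a shift passes 41.7 or a number of a turn 0.125, either way. A call with a gripper value outside its range is refused whole. The fingers move at their own pace and stop on an object; FORCE is the grip in N (left out, the last holds). Time passes only in rows, so rows that do not move let the fingers close. It gives the time, the measured TCP pose, the force, the opening and the grip force at its end, in the units of the state.
- get_obs(): the state, without advancing time (a new reading comes with each control period).
- optics.get_image(name): name is "scene" or "top"; returns the picture (480x640x3 uint8, red, green, blue); there is no depth.
- optics.camera_model(name): a dict with "fx", "fy", "cx", "cy" (pixels), "cam_to_world" (4x4, takes a point from camera to world coordinates). Camera axes: x right, y up, looking along -z (the intrinsics and any distortion apply to the point x, -y, -z); pixel columns grow to the right and rows downward; lengths in m; the calibration is good to about 2 mm. A picture is of the moment at which its call begins. camera_model takes no time and is no camera call.
- ctrl.finish_job(): hands the job in; it is judged then, once.
The state is a dict: "t": time; "q": joint angles; "dq": joint speeds; "effort": joint torques, N m; "tool_pos": TCP position; "tool_rot": TCP orientation; "contact_force": force on the tool from outside, world axes, zero at the start; "wrist_torque": the same for the moment, N m; "opening": finger opening in m; "grip_force": force on a finger pad.
Only numpy, scipy, OpenCV 4.12 (cv2) and the standard library are available. Lean on these libraries where they do the work, as an engineer would, in place of code of your own. Each camera call takes 0.05 s, during which the arm holds its last target. There are 200 camera calls.

## Task

Get the sugar ready for syrup: unlock the feeder with its quarter-turn latch, hold the saucepan under the chute with its far wall pressing the paddle, and catch every sugar cone that slides out, letting none fall on the bench. Stand the pan back on its cork mat, add the cones left on the grinding stone and put the lid on properly. Leave the feeder shut with its latch turned fully back to locked, and do not disturb the cup, the pestle or the colander.

Things in the scene. Friction and masses are not known exactly. Their poses are not given: they have to be found in the camera images.
- feeder: sugar feeder, fixed: clear bin on a steel stand with an open chute sloping down at 25 degrees to the feeder's -x. Origin on the bench, z up. In its frame (mm): bin x 25 to 140, y -62 to 62, z 222 to 367; foot x -20 to 150, 12 high; column x 107 to 123. Under the chute all is free from x -20 forwards, but for the paddle. The gate's pivot is at x -50, z 192; the latch's axis at x -70, y -85
- lip (a point): middle of the chute's lower edge, at x -100, z 192 mm in the feeder's frame. The chute has two lanes 37 mm wide, a 20 mm divider between them; its cheeks stand 28 mm above the sheet and reach z 242 mm at most beside the latch. The cones drop off it within 70 mm in front of the lip (feeder -x), so the pan's middle belongs 10 to 40 mm in front of the lip
- gate (a joint): sprung drop gate at the lip, one lever with the push paddle: 0 = shut (fence 24 mm high across the lip, lower edge z 180); grows to 0.60 rad as the paddle is pushed to the feeder's +x. From 0.45 the fence is below the lip (lowest edge then z 154) and all cones slide out within 1.5 s. 2 to 5 N at the paddle; springs shut when let go. Locked by the latch
- paddle (a point): middle of the front face of the push paddle, an upright plate 56 mm wide, 42 mm tall under the chute, at x -87, y 0, z 136 in the feeder's frame when shut (lower edge z 115). To open the gate to 0.55 rad it goes about 32 mm to the feeder's +x. Pressed by the far wall of the saucepan held level under the lip, its rim at z about 145
- latch (a joint): quarter-turn cam latch of the gate, upright axis, on a bracket beside the chute: 0 = locked (grip bar along the feeder's x, cam under the gate's ear), 1.571 = open (bar along the feeder's y). Grows counterclockwise seen from above; light friction, stays where it is left; starts at 0 to 0.12. From 1.2 the cam is clear
- latch_grip (a point): point to grip on the latch's knob, on its axis: a black upright bar 46 mm long, 12 mm thick and 30 mm tall (z 242 to 272 above the bench, this point at 261). The knob's collar below is 32 mm across; the cheek of the chute beside it reaches z 242. The point's x axis is along the bar
- pan: small aluminium saucepan: outside 132 mm across, 88 mm tall, wall 3 mm, floor 4 mm, 0.2 kg; origin at the centre of its underside. Its straight handle points to the pan's -x: a bar 16 mm wide (y) and 14 mm tall, from x -65 to -195 mm, mid-height at z 72
- lid: aluminium saucepan lid, 136 mm across: a 3 mm disc (z 8 to 11 mm) over a plug 118 mm across and 8 mm deep that fits into the pan's mouth (126 mm), black knob 30 mm across from z 11 to 41 mm. Origin at the centre of the plug's underside; on the pan this lies at z 80 mm in the pan's frame
- mat: round cork mat, 160 mm across, 6 mm thick, fixed; origin at the centre of its underside, on the bench. The pan stands on it at the start
- stone: shallow stone grinding plate, fixed, 250 x 170 mm, the face 28 mm above the bench, with low ridges 5 mm high along its two long edges; origin at the centre of its underside, x along its length
- cup: small white ceramic cup, 68 mm across, 50 mm tall; not part of the job
- pestle: dark hardwood pestle standing on its thick end, 165 mm tall, 52 mm across; origin at its foot; not part of the job
- colander: red plastic colander, 190 mm across, 80 mm tall; not part of the job
- cone1: raw-sugar cone: a stubby brown cone with a domed top, 30 mm tall, 32 mm across the foot, 29 mm at mid-height, 22 g; origin at the centre of its foot, z along its axis towards the top. In the feeder's chute at the start, one of 4 or 5 (cone4 or cone5 may be absent)
- cone2: raw-sugar cone: a stubby brown cone with a domed top, 30 mm tall, 32 mm across the foot, 29 mm at mid-height, 22 g; origin at the centre of its foot, z along its axis towards the top. In the feeder's chute at the start, one of 4 or 5 (cone4 or cone5 may be absent)
- cone3: raw-sugar cone: a stubby brown cone with a domed top, 30 mm tall, 32 mm across the foot, 29 mm at mid-height, 22 g; origin at the centre of its foot, z along its axis towards the top. In the feeder's chute at the start, one of 4 or 5 (cone4 or cone5 may be absent)
- cone4: raw-sugar cone: a stubby brown cone with a domed top, 30 mm tall, 32 mm across the foot, 29 mm at mid-height, 22 g; origin at the centre of its foot, z along its axis towards the top. In the feeder's chute at the start, one of 4 or 5 (cone4 or cone5 may be absent)
- cone5: raw-sugar cone: a stubby brown cone with a domed top, 30 mm tall, 32 mm across the foot, 29 mm at mid-height, 22 g; origin at the centre of its foot, z along its axis towards the top. In the feeder's chute at the start, one of 4 or 5 (cone4 or cone5 may be absent)
- spare1: raw-sugar cone: a stubby brown cone with a domed top, 30 mm tall, 32 mm across the foot, 29 mm at mid-height, 22 g; origin at the centre of its foot, z along its axis towards the top. Standing on the grinding stone at the start, if present (2 to 4 of spare1 to spare4 are)
- spare2: raw-sugar cone: a stubby brown cone with a domed top, 30 mm tall, 32 mm across the foot, 29 mm at mid-height, 22 g; origin at the centre of its foot, z along its axis towards the top. Standing on the grinding stone at the start, if present (2 to 4 of spare1 to spare4 are)
- spare3: raw-sugar cone: a stubby brown cone with a domed top, 30 mm tall, 32 mm across the foot, 29 mm at mid-height, 22 g; origin at the centre of its foot, z along its axis towards the top. Standing on the grinding stone at the start, if present (2 to 4 of spare1 to spare4 are)
- spare4: raw-sugar cone: a stubby brown cone with a domed top, 30 mm tall, 32 mm across the foot, 29 mm at mid-height, 22 g; origin at the centre of its foot, z along its axis towards the top. Standing on the grinding stone at the start, if present (2 to 4 of spare1 to spare4 are)
Things that resemble listed ones, but are neither listed nor needed, are in the scene too. Leave any turquoise look-alike of the cone3 alone. What is shaped like the lid but blue is not meant.

How it is judged:
By the outcome, as a careful person would: the job done as asked, in the order asked, and still so for the second after the job is handed in, with the robot touching nothing.
Of cone4, cone5 only 1 to 2 are there at a start; the rules pass over those that are not, and their reading is None.
Of spare1, spare2, spare3, spare4 only 2 to 4 are there at a start; the rules pass over those that are not, and their reading is None.
At some moment in a run one of lid, spare1, spare2, spare3, spare4 may be knocked a few centimetres aside while the robot is not near it.
It also fails if it takes over 210 s, if anything falls off the work surface, if the arm or the gripper's body presses on something with over 40 N, if the wrist force passes 120 N, or if a joint passes its speed limit or range.

## Working session

There is one attempt and no reset: what is moved stays moved. The work goes in short steps, Python scripts to look and compute and a shell command to move; the robot and the scene stay as the last step left them, time stands still between calls to the robot, and variables do not carry over. Pictures are saved under pics/ and viewed, at most 14 in all, crops included, and the job is handed in when it is done.

```bash
ls; mkdir -p pics; python3 - <<'E'
from station import get_obs, optics
import cv2,numpy as np
np.set_printoptions(precision=4,suppress=True)
o=get_obs();print(o)
for n in("scene","top"):
    im=optics.get_image(n);cv2.imwrite(f"pics/{n}0.png",im[:,:,::-1])
    print(n,optics.camera_model(n))
E
```

```text
pics
{'t': 0.0, 'q': array([-1.402 ,  0.0534,  1.6143,  0.    ,  1.476 , -0.119 ]), 'dq': array([-0.0003,  0.0003,  0.001 , -0.0022,  0.0003,  0.0001]), 'effort': array([ -0.0008, -39.3686, -37.0176,  -0.0002,   0.0069,   0.    ]), 'tool_pos': array([ 0.1773, -0.5987,  0.23  ]), 'tool_rot': array([-3.1071, -0.4503,  0.0001]), 'contact_force': array([-0.5252, -0.6291,  0.095 ]), 'wrist_torque': array([-0.0395,  0.0203, -0.0071]), 'grip_force': 0.0, 'opening': 0.08565543996144157}
scene {'fx': 498.4038588958888, 'fy': 498.4038588958888, 'cx': 320.8462078190594, 'cy': 236.08968692018558, 'cam_to_world': array([[ 0.4422, -0.6086,  0.6588,  1.3367],
       [ 0.8969,  0.2994, -0.3255, -0.3677],
       [ 0.0009,  0.7348,  0.6783,  0.9988],
       [ 0.    ,  0.    ,  0.    ,  1.    ]])}
top {'fx': 605.5289044843275, 'fy': 605.5289044843275, 'cx': 312.9760238419097, 'cy': 238.26065893213956, 'cam_to_world': array([[-0.0174,  0.9873, -0.1577,  0.3506],
       [-0.9995, -0.0129,  0.0294,  0.0448],
       [ 0.027 ,  0.1581,  0.9871,  1.3844],
       [ 0.    ,  0.    ,  0.    ,  1.    ]])}
```

View pics/scene0.png

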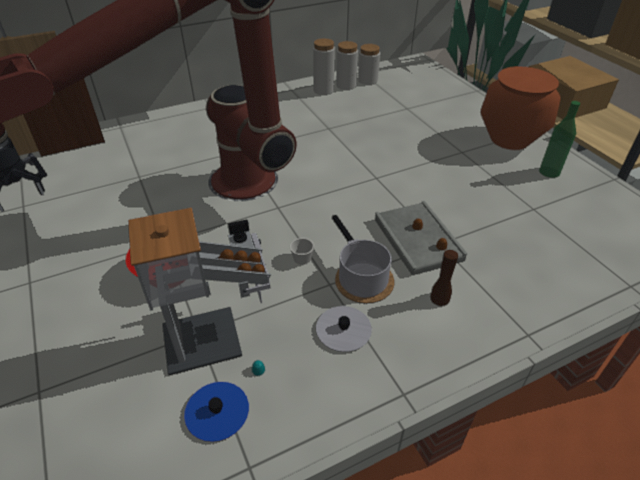

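View pics/top0.png

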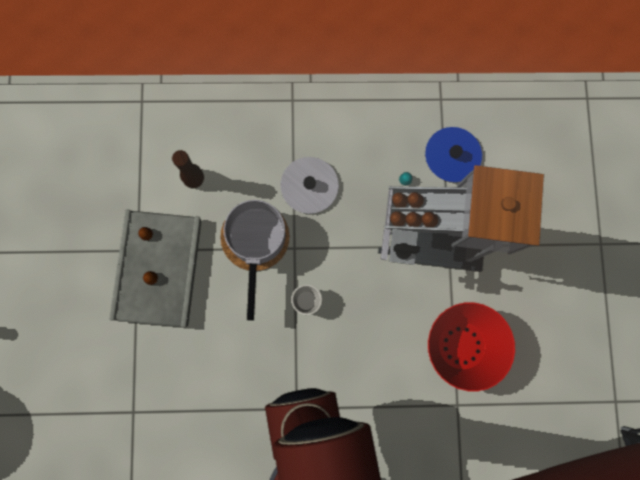

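Scene view shows:
- the feeder at about (190,270), with its black latch knob at (238,230)
- the pan at (365,265)
- the white/grey lid at (343,328)
- stone cones at (418,224) and (441,243)

What could be mistaken:
- Lids: grey (343,328) or blue (216,411). I choose grey.
- Cones: brown on the stone, brown in the chute, or turquoise (258,367). I leave turquoise alone.
- Black knobs: the latch (238,230), the lid's, or the blue lid's.

The top view shows 2 spares at (145,233) and (150,278), 5 chute cones, and the latch at (403,249). I'll check close crops next.

```bash
cat > h.py <<'E'
import numpy as np,cv2
from scipy.optimize import least_squares
from scipy.spatial.transform import Rotation as R
from station import get_obs, optics
np.set_printoptions(precision=4,suppress=True)
def proj(n,P):
    m=optics.camera_model(n);T=np.linalg.inv(m["cam_to_world"])
    p=np.atleast_2d(P)@T[:3,:3].T+T[:3,3]
    return np.c_[m["fx"]*p[:,0]/-p[:,2]+m["cx"],m["fy"]*-p[:,1]/-p[:,2]+m["cy"]]
def ray(n,uv):
    m=optics.camera_model(n);T=m["cam_to_world"]
    d=np.array([(uv[0]-m["cx"])/m["fx"],-(uv[1]-m["cy"])/m["fy"],-1.])
    return T[:3,3],T[:3,:3]@d
def onz(n,uv,z):
    o,d=ray(n,uv);return o+d*(z-o[2])/d[2]
def tri(us,ut):
    (a,d),(b,e)=ray("scene",us),ray("top",ut)
    s=np.linalg.lstsq(np.c_[d,-e],b-a,rcond=None)[0]
    p,q=a+d*s[0],b+e*s[1];return (p+q)/2,np.linalg.norm(p-q)
def img(n):return cv2.cvtColor(optics.get_image(n),cv2.COLOR_RGB2BGR)
def crop(im,x,y,w,h,k):
    c=cv2.resize(im[y:y+h,x:x+w],None,fx=k,fy=k,interpolation=cv2.INTER_CUBIC)
    for i in range(0,w,10):cv2.putText(c,str(x+i),(i*k,8),0,.28,(0,0,255),1) if i%20==0 else 0
    for j in range(0,h,10):cv2.putText(c,str(y+j),(0,j*k+4),0,.28,(0,0,255),1) if j%20==0 else 0
    return c
E
python3 - <<'E'
from h import *
s=cv2.imread("pics/scene0.png");t=cv2.imread("pics/top0.png")
a=crop(s,190,210,100,100,4);b=crop(t,375,170,100,100,4)
c=crop(s,300,205,200,100,2);d=crop(t,100,140,200,100,2)
e=crop(s,310,280,80,80,2)
im=np.zeros((600,800,3),np.uint8);im[:400,:400]=a;im[:400,400:]=b;im[400:,:400]=c;im[400:,400:]=crop(t,110,140,200,100,2)
cv2.imwrite("pics/c1.png",im)
E
```

```text
(no output)
```

View pics/c1.png

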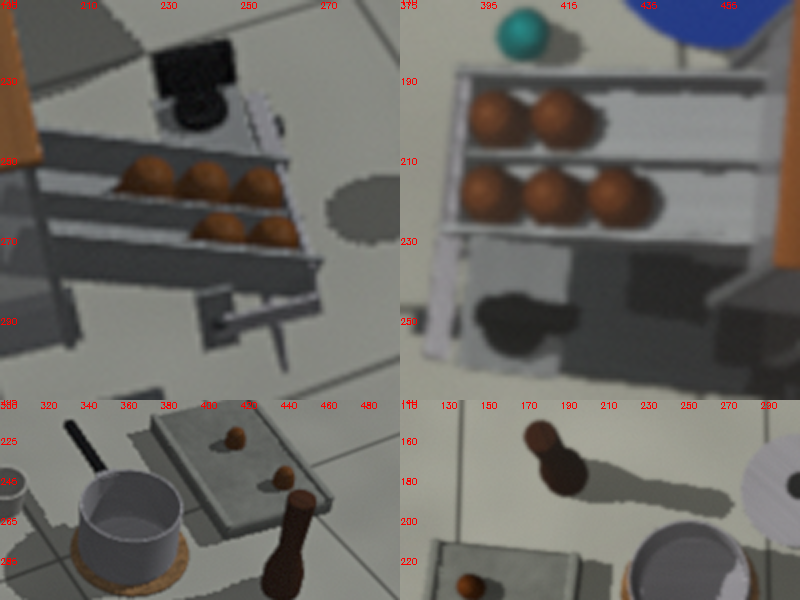

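The crop shows:
- Bar of the latch: scene (228..248, 220..232), top (394..419, 249).
- Lip corners: scene (261,250) and (270,275), top (387,228) and (391,188).
- Five brown cones in the chute. The turquoise one lies apart at top (406,178).

Next I triangulate and check against the known sizes.

```bash
cat > m1.py <<'E'
from h import *
def T(n,s,t):
    p,e=tri(s,t);print(n,p*1000,"gap%.1f"%(e*1000))
T("knob",(238.5,223.5),(406.5,248.5))
T("knobL",(228.5,224.5),(419,249));T("knobR",(248.5,222),(394,248.5))
T("lipnear",(261,250),(387,228));T("lipfar",(270,275),(391,188))
T("cone near lip",(255,252.5),(396,217));T("cone far lip",(259,267),(398,198))
for z in(.055,):
    print("cones stone",onz("scene",(418,223.5),z)[:2],onz("top",(145,233),z)[:2],onz("scene",(441.5,243),z)[:2],onz("top",(150,278),z)[:2])
T("sp",(418,223.5),(145,233));T("sp",(441.5,243),(150,278))
T("sp",(441.5,243),(145,233));T("sp",(418,223.5),(150,278))
def blob(n,mask,c,im):
    k,l,st,ce=cv2.connectedComponentsWithStats(mask.astype(np.uint8));i=l[c[1],c[0]];print(n,st[i],ce[i]);return ce[i]
for n in("scene","top"):
    im=cv2.imread(f"pics/{n}0.png");hsv=cv2.cvtColor(im,cv2.COLOR_BGR2HSV)
    br=(hsv[...,0]<15)&(hsv[...,1]>110)
    for c in([(418,224),(441,244)] if n=="scene" else[(145,233),(150,278)]):blob("cone "+n,br,c,im)
    blk=(im.max(2)<50)
    for c in([(343,324),(238,227)] if n=="scene" else[(309,183),(400,250)]):blob("black "+n,blk,c,im)
E
python3 m1.py
python3 - <<'E'
import sys;sys.path.insert(0,'.')
from h import *
s=cv2.imread("pics/scene0.png");t=cv2.imread("pics/top0.png")
im=np.zeros((600,800,3),np.uint8)
im[:400,:400]=crop(s,320,210,100,100,4);im[:400,400:]=crop(t,210,195,100,100,4)
im[400:,:200]=crop(s,310,290,100,100,2);im[400:,200:400]=crop(t,270,140,100,100,2);im[400:,400:600]=crop(s,390,190,100,100,2);im[400:,600:800]=crop(t,110,200,100,100,2)
cv2.imwrite("pics/c2.png",im)
E
```

```text
knob [ 507.5648 -162.9787  266.8521] gap0.8
knobL [ 505.7713 -185.3287  271.1746] gap1.2
knobR [ 508.4102 -140.0972  263.1312] gap0.8
lipnear [ 556.5829 -134.4554  215.0856] gap3.6
lipfar [ 637.173  -145.2334  215.6984] gap3.8
cone near lip [ 574.6865 -152.1636  230.9196] gap0.2
cone far lip [ 613.9475 -158.5606  224.7771] gap0.0
cones stone [0.4952 0.3591] [0.5796 0.3764] [0.5916 0.3707] [0.4797 0.363 ]
sp [556.6949 336.8871 119.2722] gap50.4
sp [505.7832 413.9118 -41.2603] gap63.0
sp [581.9204 379.7998  42.8769] gap0.8
sp [482.0351 368.1307  40.7016] gap3.8
cone scene [413 219  10  11  79] [417.3544 223.7848]
cone scene [437 238  10  12  90] [441.7778 243.7222]
black scene [338 316  12  14 122] [343.6557 322.6885]
black scene [228 220  21  23 340] [238.6765 230.3382]
cone top [139 228  13  12 130] [145.0538 233.3077]
cone top [143 272  14  12 140] [149.8071 277.5786]
black top [305 177  10  11  88] [309.4091 182.4432]
black top [394 244  26  15 250] [405.868 250.188]
```

View pics/c2.png

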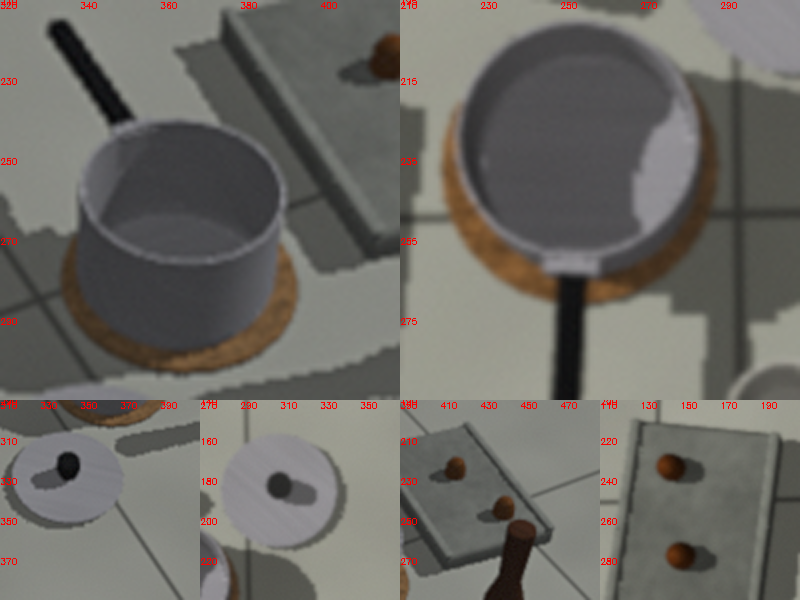

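```bash
cat > m2.py <<'E'
from h import *
t=cv2.imread("pics/top0.png");s=cv2.imread("pics/scene0.png")
# wooden roof corners via colour
for n,im,c in(("top",t,(520,190)),("scene",s,(180,235))):
    hsv=cv2.cvtColor(im,cv2.COLOR_BGR2HSV)
    m=((hsv[...,0]>5)&(hsv[...,0]<22)&(hsv[...,1]>90)&(hsv[...,2]>100)).astype(np.uint8)
    m=cv2.morphologyEx(m,cv2.MORPH_CLOSE,np.ones((7,7)))
    k,l,st,ce=cv2.connectedComponentsWithStats(m);mm=(l==l[c[1],c[0]]).astype(np.uint8)
    cn=max(cv2.findContours(mm,0,2)[0],key=cv2.contourArea);
    q=cv2.approxPolyDP(cv2.convexHull(cn),6,True)[:,0];print(n,q.tolist())
E
python3 m2.py
python3 - <<'E'
import sys;sys.path.insert(0,'.')
from h import *
Q=dict(far=[(390,187.5),(470,188)],div=[(391,210),(462.5,210)],near=[(386.5,226),(462.5,230)],fence=[(390.75,188.7),(381,258.7)])
dz=dict(far=28,div=20,near=28)
# p=[x,y,yaw,h,fz] residuals in pixels via projection of model lines
def w(p,f):
    c,s=np.cos(p[2]),np.sin(p[2]);f=np.asarray(f,float)/1000
    return np.array([p[0]+c*f[0]-s*f[1],p[1]+s*f[0]+c*f[1],f[2]])
def line(n,a,b,q):
    A,B=proj(n,np.array([a,b]));d=(B-A)/np.linalg.norm(B-A);return d[0]*(q[1]-A[1])-d[1]*(q[0]-A[0])
S=dict(far=[(270.0,275),(207,260)],near=[(261,250),(200,242)])
def res(p,full=0):
    r=[]
    for k,y in(("far",p[3]),("div",0),("near",-p[3])):
        z0=192+dz[k]/np.cos(np.radians(25)); tt=np.tan(np.radians(25))
        a,b=w(p,(-100,y,z0)),w(p,(25,y,z0+125*tt))
        r+=[line("top",a,b,q) for q in Q[k]]
        pass
    r+=[line("top",w(p,(-101,-90,204)),w(p,(-101,45,204)),q) for q in Q["fence"]]
    r+=list(proj("top",w(p,(-70,-85,272)))[0]-(406.5,248.5))+list(proj("scene",w(p,(-70,-85,272)))[0]-(238.5,223.5))
    return np.array(r)
f=least_squares(res,[.6,-.24,-1.7,38.5],loss="soft_l1",x_scale=[.01,.01,.01,1])
print(f.x,f.x[2]*57.3);print(res(f.x))
for n,pt in dict(latch=(-70,-85,261),lip=(-100,0,192),paddle=(-87,0,136)).items():print(n,w(f.x,pt))
print("roof z.38 ctr",[onz("top",q,.378)[:2] for q in((472,166),(545,173),(540,245),(466,240))], w(f.x,(82.5,0,378)))
E
```

```text
top [[475, 166], [543, 175], [537, 244], [468, 235]]
scene [[191, 208], [199, 249], [131, 263], [129, 220]]
[ 0.5823 -0.2425 -1.709  39.8404] -97.92723615033714
[-0.0604 -0.4331  1.8742  0.0609 -0.876   0.1835  0.0303 -2.4704 -0.5009
 -0.55    0.2393 -1.89  ]
latch [ 0.5078 -0.1615  0.261 ]
lip [ 0.5961 -0.1435  0.192 ]
paddle [ 0.5943 -0.1564  0.136 ]
roof z.38 ctr [array([ 0.6343, -0.2625]), array([ 0.6206, -0.3891]), array([ 0.4948, -0.3706]), array([ 0.505 , -0.2445])] [ 0.5709 -0.3242  0.378 ]
```

```bash
python3 - <<'E'
from h import *
def ext(n,c,r,z):
    a=np.linspace(0,2*np.pi,361);p=proj(n,np.c_[c[0]+r*np.cos(a),c[1]+r*np.sin(a),np.full(361,z)])
    return np.r_[p.min(0),p.max(0)]
def fit(name,r,z0,S,Tt,freez=True):
    def res(p):
        e=np.r_[ext("scene",p,r,p[2])-S,ext("top",p,r,p[2])-Tt];return np.nan_to_num(e)
    f=least_squares(res,[.6,.1,z0],x_scale=.01,loss="soft_l1");print(name,f.x*1000,res(f.x).round(1))
n=np.nan
fit("rim z94",.066,.094,[339.5,240,391.5,276],[224.5,200,285.5,261])
fit("mat z6",.08,.006,[335,n,394.5,302.5],[220.5,n,289,270])
fit("lid z11",.068,.011,[312.5,306,372,351],[281,157,339,214])
fit("lidknob z41",.015,.041,[337.5,315.5,350,n],[304.5,176.5,315,188.5])
for a in((252,264),(250,320)):print("handle",onz("top",a,.085)[:2])
print("handle end tri",tri((334,217),(250,319)))
print("cup",onz("top",(307,300),.05)[:2],onz("scene",(303,244),.05)[:2])
print("pestle foot",onz("top",(192,177),.02)[:2])
print("spares",*[tri(a,b) for a,b in(((441.8,243),(145,233.3)),((417.4,223.3),(149.8,277.6)))])
E
```

```text
rim z94 [577.0298 132.5665  91.5917] [-0.7 -0.2 -1.1  0.3 -0.7  0.1 -0.5 -0.7]
mat z6 [579.0328 137.6692   7.207 ] [-0.2  0.   0.1  0.1 -0.7  0.   0.5  0. ]
lid z11 [695.207    8.4439  10.902 ] [ 2.1 -0.2 -1.5  0.2 -0.1  0.1  0.2 -0.1]
lidknob z41 [695.1958  10.6341  37.2489] [-0.1  0.  -0.1  0.  -1.7 -0.4  0.9  0.3]
handle [0.5038 0.1384]
handle [0.3843 0.1428]
handle end tri (array([0.3866, 0.1434, 0.0776]), np.float64(6.41613756610202e-05))
cup [0.4267 0.0206] [0.4222 0.0292]
pestle foot [0.7154 0.2809]
spares (array([0.5816, 0.3805, 0.0422]), np.float64(0.0019037879237547145)) (array([0.4822, 0.3671, 0.0423]), np.float64(0.0014135754914788))
```

```bash
cat > go.py <<'E'
# usage: go.py x y z(mm) heading(deg): shift in the tool's axes and turn about tool z from the present measured pose, first shift then turn
import sys
from h import *
o=get_obs();M=R.from_rotvec(o["tool_rot"]).as_matrix();h=np.degrees(np.arctan2(M[1,0],M[0,0]))
print("t%.1f"%o["t"],"pos",o["tool_pos"]*1000,"head %.1f"%h,"tilt %.2f"%np.degrees(np.arccos(-M[2,2])),"F",o["contact_force"],"open %.1f grip %.0f"%(o["opening"]*1000,o["grip_force"]),"q6 %.2f"%o["q"][5])
if len(sys.argv)>4:
    a=list(map(float,sys.argv[1:]));d=np.array(a[:3])/1000-o["tool_pos"]
    t=(a[3]-h+180)%360-180
    print("shift",M.T@d*1000,"rz %.3f"%-np.radians(t), "rotxy fix",(M.T@R.from_euler('z',h,degrees=True).as_matrix()@np.diag([1,-1,-1]))[:2,2])
E
python3 -m pendant '[[[0,0,-33],[0,0,0],0.5],[[0,0,-33],[0,0,0],0.5],[[0,0,-33],[0,0,0],0.5],[[0,0,-33],[0,0,0],0.5]]' 40
python3 go.py 508 -162 360 86.7
```

```text
t: 0.43
tool_pos: [0.1773, -0.5988, 0.3639]
tool_rot: [-3.108, -0.45, 0.0]
contact_force: [0.8, -0.7, 0.4]
opening: 0.0427
grip_force: 0.0
t0.4 pos [ 177.3223 -598.8041  363.8852] head 16.5 tilt 0.09 F [ 0.7944 -0.6624  0.381 ] open 42.7 grip 0 q6 -0.12
shift [ 441.0594 -324.9726    4.4759] rz -1.225 rotxy fix [-0.0002  0.0016]
```

```bash
python3 -m pendant '[[[36.5,-27,0],[0,0,0],0.5],[[36.5,-27,0],[0,0,0],0.5],[[36.5,-27,0],[0,0,0],0.5],[[36.5,-27,0],[0,0,0],0.5],[[36.5,-27,0],[0,0,0],0.5],[[36.5,-27,0],[0,0,0],0.5],[[36.5,-27,0],[0,0,0],0.5],[[36.5,-27,0],[0,0,0],0.5],[[36.5,-27,0],[0,0,0],0.5],[[36.5,-27,0],[0,0,0],0.5],[[36.5,-27,0],[0,0,0],0.5],[[36.5,-27,0],[0,0,0],0.5]]'
python3 -m pendant '[[[0,0,0],[0,0,-0.1225],0.5],[[0,0,0],[0,0,-0.1225],0.5],[[0,0,0],[0,0,-0.1225],0.5],[[0,0,0],[0,0,-0.1225],0.5],[[0,0,0],[0,0,-0.1225],0.5],[[0,0,0],[0,0,-0.1225],0.5],[[0,0,0],[0,0,-0.1225],0.5],[[0,0,0],[0,0,-0.1225],0.5],[[0,0,0],[0,0,-0.1225],0.5],[[0,0,0],[0,0,-0.1225],0.5],[[0,0,0],[0,0,0],0.5],[[0,0,0],[0,0,0],0.5]]'
python3 go.py 508 -162 247 86.7
```

```text
t: 1.43
tool_pos: [0.4791, -0.198, 0.3629]
tool_rot: [-3.109, -0.451, 0.0]
contact_force: [0.4, -0.1, 0.7]
opening: 0.0425
grip_force: 0.0
t: 2.43
tool_pos: [0.4783, -0.2, 0.3628]
tool_rot: [-2.288, -2.152, 0.0]
contact_force: [-0.1, 1.0, 0.0]
opening: 0.0426
grip_force: 0.0
t2.4 pos [ 478.3055 -199.9669  362.8316] head 86.5 tilt 0.05 F [-0.0967  1.0365  0.0229] open 42.6 grip 0 q6 -0.48
shift [ 39.6654  27.4036 115.8271] rz -0.004 rotxy fix [-0.0004  0.0007]
```

```bash
python3 -m pendant '[[[13,9,0],[0,0,0],0.5],[[13,9,0],[0,0,0],0.5],[[13.7,9.4,0],[0,0,0],0.5],[[0,0,25],[0,0,0],0.5],[[0,0,25],[0,0,0],0.5],[[0,0,16],[0,0,0],0.5],[[0,0,0],[0,0,0],0.5]]'
python3 go.py 508 -162 247 86.7
python3 - <<'E'
from h import *
s=img("scene");t=img("top");im=np.zeros((480,800,3),np.uint8)
im[:400,:400]=crop(s,190,180,100,100,4);im[:400,400:]=crop(t,365,200,100,100,4)
cv2.imwrite("pics/c3.png",im)
E
```

```text
t: 3.02
tool_pos: [0.5063, -0.161, 0.2922]
tool_rot: [-2.282, -2.148, 0.005]
contact_force: [0.3, 0.4, -1.0]
opening: 0.043
grip_force: 0.0
t3.0 pos [ 506.2688 -160.9899  292.18  ] head 86.5 tilt 0.48 F [ 0.3235  0.4043 -0.9661] open 43.0 grip 0 q6 -0.39
shift [-1.0439  2.1377 45.1618] rz -0.003 rotxy fix [-0.0031  0.0077]
```

View pics/c3.png

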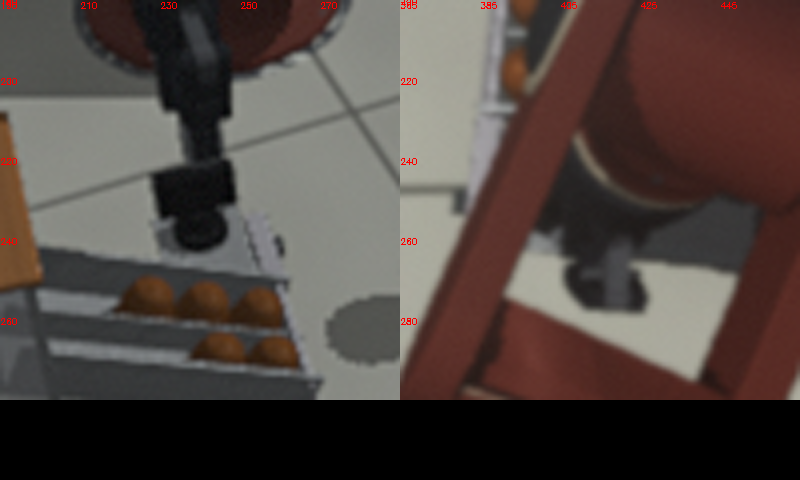

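The fingertips (scene (239,218)) stand centred above the bar (238,224). I descend and close gently.

```bash
python3 -m pendant '[[[-0.5,1,15],[0,0,0],0.5],[[-0.5,1,15],[0,0,0],0.5],[[0,0,14],[0,0,0],0.5],[[0,0,0],[0,0,0],0.5],[[0,0,0],[0,0,0],0.3],[[0,0,0],[0,0,0],0.2],[[0,0,0],[0,0,0],0.05],[[0,0,0],[0,0,0],0.05],[[0,0,0],[0,0,0],0.05],[[0,0,0],[0,0,0],0.05]]' 30
python3 go.py 508 -162 247 86.7
```

```text
t: 3.95
tool_pos: [0.5089, -0.1636, 0.255]
tool_rot: [-2.285, -2.155, 0.004]
contact_force: [-6.6, -0.3, 3.1]
opening: 0.0111
grip_force: 32.5
t4.0 pos [ 508.9375 -163.605   254.9834] head 86.6 tilt 0.17 F [-6.5938 -0.3432  3.1496] open 11.1 grip 33 q6 -0.39
shift [ 1.5584 -1.0094  7.9839] rz -0.001 rotxy fix [0.0014 0.0026]
```

```bash
python3 -m pendant '[[[0,0,0],[0,0,-0.08],0.05],[[0,0,0],[0,0,-0.12],0.05],[[0,0,0],[0,0,-0.12],0.05],[[0,0,0],[0,0,-0.12],0.05],[[0,0,0],[0,0,-0.12],0.05],[[0,0,0],[0,0,-0.12],0.05],[[0,0,0],[0,0,0],0.05]]' 30; python3 go.py 508 -162 250 172
```

```text
t: 4.53
tool_pos: [0.5082, -0.1638, 0.2549]
tool_rot: [-1.429, -2.794, 0.005]
contact_force: [-10.1, -1.1, 3.5]
opening: 0.0116
grip_force: 32.6
t4.5 pos [ 508.155  -163.7554  254.9482] head 125.8 tilt 0.29 F [-10.0795  -1.0965   3.5332] open 11.6 grip 33 q6 -1.07
shift [1.5055 0.9252 4.9465] rz -0.806 rotxy fix [-0.0017  0.0048]
```

```bash
python3 -m pendant '[[[0,0,0],[0,0,-0.12],0.05],[[0,0,0],[0,0,-0.12],0.05],[[0,0,0],[0,0,-0.12],0.05],[[0,0,0],[0,0,-0.12],0.05],[[0,0,0],[0,0,-0.12],0.05],[[0,0,0],[0,0,-0.12],0.05],[[0,0,0],[0,0,-0.08],0.05],[[0,0,0],[0,0,0],0.05]]' 30; python3 go.py 508 -162 250 172
```

```text
t: 5.2
tool_pos: [0.5076, -0.1645, 0.255]
tool_rot: [-0.231, -3.127, 0.005]
contact_force: [-12.3, -3.3, 3.7]
opening: 0.0115
grip_force: 32.6
t5.2 pos [ 507.6297 -164.4669  254.9678] head 171.6 tilt 0.40 F [-12.2908  -3.2838   3.7235] open 11.5 grip 33 q6 -1.87
shift [-0.0332  2.5136  4.9581] rz -0.008 rotxy fix [-0.0059  0.0038]
```

```bash
python3 -m pendant '[[[0,0,0],[0,0,0],0.5],[[0,0,0],[0,0,0],0.5],[[0,0,0],[0,0,0],0.5],[[0,0,0],[0,0,0],0.5],[[0,0,-20],[0,0,0],0.5],[[0,0,-25],[0,0,0],0.5]]'; python3 go.py 442 140 290 177
```

```text
t: 5.7
tool_pos: [0.509, -0.1624, 0.2961]
tool_rot: [-0.233, -3.128, -0.003]
contact_force: [0.2, 0.1, 0.0]
opening: 0.0427
grip_force: 0.0
t5.7 pos [ 509.0058 -162.4187  296.0639] head 171.5 tilt 0.31 F [0.2404 0.1301 0.0237] open 42.7 grip 0 q6 -1.87
shift [110.9987 289.1574   7.135 ] rz -0.096 rotxy fix [-0.0051 -0.0017]
```

```bash
python3 -m pendant '[[[11.1,28.9,0],[0,0,0],0.7],[[11.1,28.9,0],[0,0,0],0.7],[[11.1,28.9,0],[0,0,0],0.7],[[11.1,28.9,0],[0,0,0],0.7],[[11.1,28.9,0],[0,0,0],0.7],[[11.1,28.9,0],[0,0,0],0.7],[[11.1,28.9,0],[0,0,0],0.7],[[11.1,28.9,0],[0,0,0],0.7],[[11.1,28.9,0],[0,0,0],0.7],[[11.1,28.9,0],[0,0,0],0.7],[[0,0,20],[0,0,-0.096],0.7],[[0,0,0],[0,0,0],0.7]]'; python3 go.py 442 140 59 177
python3 - <<'E'
from h import *
s=img("scene");t=img("top");im=np.zeros((600,800,3),np.uint8)
im[:400,:400]=crop(s,190,200,100,100,4);im[:400,400:]=crop(t,375,170,100,100,4)
im[400:,:400]=crop(s,300,230,200,100,2);im[400:,400:]=crop(t,180,140,200,100,2)
cv2.imwrite("pics/c4.png",im)
E
```

```text
t: 6.7
tool_pos: [0.4415, 0.1406, 0.2756]
tool_rot: [-0.075, -3.137, 0.001]
contact_force: [-0.1, -0.5, -1.6]
opening: 0.0595
grip_force: 0.0
t6.7 pos [441.5132 140.5518 275.5921] head 177.3 tilt 0.23 F [-0.1298 -0.4886 -1.5896] open 59.5 grip 0 q6 -1.38
shift [ -1.3792  -0.3727 216.5887] rz 0.005 rotxy fix [-0.004   0.0007]
```

View pics/c4.png

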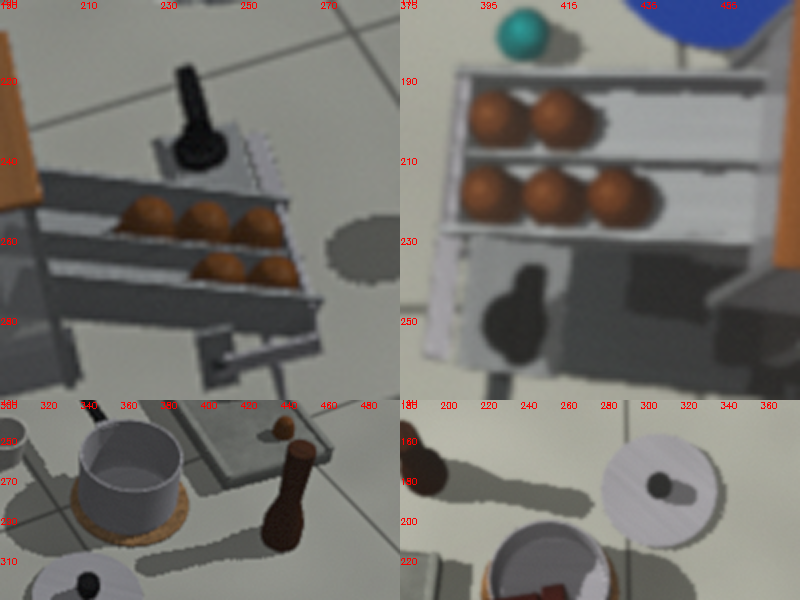

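The latch bar now lies across (top (408,236) to (403,260)), so it is unlocked. The pan and lid have not moved. Next I grasp the handle.

```bash
python3 -m pendant '[[[-0.7,-0.3,27],[0,0,0],0.6],[[-0.7,0,27],[0,0,0],0.6],[[0,0,27],[0,0,0],0.6],[[0,0,27],[0,0,0],0.6],[[0,0,27],[0,0,0],0.6],[[0,0,27],[0,0,0],0.6],[[0,0,27],[0,0,0],0.6],[[0,0,15],[0,0,0],0.6],[[0,0,12],[0,0,0],0.6],[[0,0,0],[0,0,0],0.6]]'; python3 go.py 442 140 59 177
```

```text
t: 7.63
tool_pos: [0.4432, 0.1375, 0.0601]
tool_rot: [-0.089, -3.136, 0.001]
contact_force: [-1.1, 0.5, -0.4]
opening: 0.0509
grip_force: 0.0
t7.6 pos [443.2066 137.5118  60.0941] head 176.8 tilt 0.28 F [-1.0722  0.5132 -0.426 ] open 50.9 grip 0 q6 -1.37
shift [1.34   2.4172 1.0979] rz -0.004 rotxy fix [-0.0047  0.001 ]
```

```bash
python3 -m pendant '[[[1,2.2,0],[0,0,0],0.4],[[0,0,0],[0,0,0],0.25],[[0,0,0],[0,0,0],0.1],[[0,0,0],[0,0,0],0.1],[[0,0,0],[0,0,0],0.1],[[0,0,0],[0,0,0],0.1],[[0,0,0],[0,0,0],0.1]]' 110; python3 go.py 442 140 59 177
python3 -m pendant '[[[0,0,-5],[0,0,0],0.1],[[0,0,-10],[0,0,0],0.1],[[0,0,-20],[0,0,0],0.1],[[0,0,-30],[0,0,0],0.1],[[0,0,-30],[0,0,0],0.1],[[0,0,-15],[0,0,0],0.1],[[0,0,0],[0,0,0],0.1]]'; python3 go.py 442 140 59 177
python3 - <<'E'
from h import *
s=img("scene");t=img("top");cv2.imwrite("pics/s5.png",s);cv2.imwrite("pics/t5.png",t)
im=np.zeros((500,800,3),np.uint8)
im[:,:400]=crop(s,300,180,100,125,4);im[:,400:]=crop(t,200,170,100,125,4)
cv2.imwrite("pics/c5.png",im)
E
```

```text
t: 8.22
tool_pos: [0.4445, 0.141, 0.0638]
tool_rot: [0.083, 3.139, -0.0]
contact_force: [-2.5, -1.1, 6.9]
opening: 0.0137
grip_force: 108.3
t8.2 pos [444.502  141.0472  63.8215] head 177.0 tilt 0.11 F [-2.4736 -1.1159  6.8685] open 13.7 grip 108 q6 -1.37
shift [ 2.4528 -1.178   4.8167] rz -0.001 rotxy fix [0.002 0.   ]
t: 8.8
tool_pos: [0.4461, 0.1415, 0.1775]
tool_rot: [0.082, 3.132, 0.003]
contact_force: [0.8, -0.2, -1.5]
opening: 0.0136
grip_force: 107.6
t8.8 pos [446.1327 141.5063 177.5355] head 177.0 tilt 0.50 F [ 0.7647 -0.2068 -1.4811] open 13.6 grip 108 q6 -1.37
shift [  5.0607  -1.953  118.493 ] rz -0.000 rotxy fix [ 0.0085 -0.002 ]
```

View pics/c5.png

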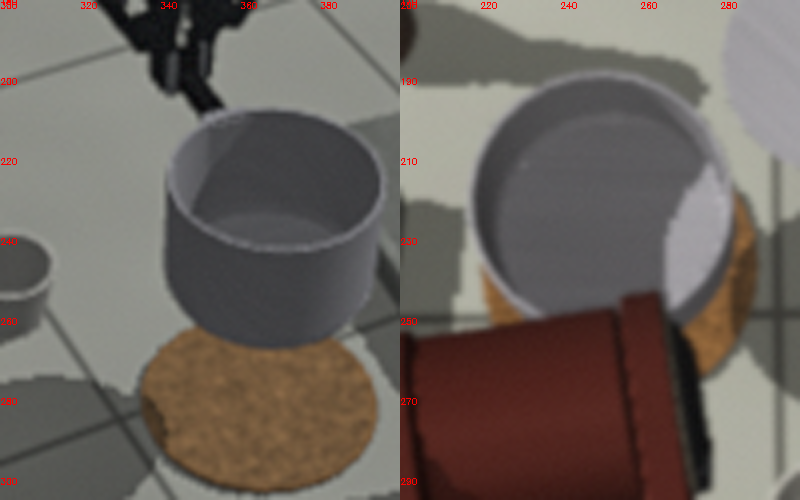

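```bash
cat >> h.py <<'E'
def ext(n,c,r,z,tl=(0,0)):
    a=np.linspace(0,2*np.pi,361);x,y=r*np.cos(a),r*np.sin(a);p=proj(n,np.c_[c[0]+x,c[1]+y,z+tl[0]*x+tl[1]*y])
    return np.r_[p.min(0),p.max(0)]
def fit(name,r,z0,S,Tt,x0=(.6,.1)):
    def res(p):return np.nan_to_num(np.r_[ext("scene",p,r,p[2])-S,ext("top",p,r,p[2])-Tt])
    f=least_squares(res,[*x0,z0],x_scale=.01,loss="soft_l1");print(name,f.x*1000,res(f.x).round(1));return f.x
E
python3 - <<'E'
from h import *
n=np.nan
fit("rim",.066,.207,[341,206.5,396.5,243],[217.5,188,283.3,n])
fit("mat",.08,.006,[334.5,n,394.5,302.5],[220,n,289,n])
E
python3 go.py 442 140 59 177
```

```text
rim [577.2084 134.0242 204.65  ] [-0.5  0.3 -1.1 -0.  -1.2 -0.5 -0.1  0. ]
mat [577.1022 138.2431   5.1193] [ 0.1  0.  -0.2  0.  -0.3  0.   0.3  0. ]
t8.9 pos [443.4492 141.0753 172.4141] head 177.0 tilt 0.03 F [-0.8323  0.0794 -2.394 ] open 13.8 grip 108 q6 -1.37
shift [  1.4394  -1.173  113.4133] rz -0.000 rotxy fix [ 0.0004 -0.0002]
```

```bash
python3 -m pendant '[[[0,0,0],[0,0,0.05],0.1],[[0,0,0],[0,0,0.08],0.1],[[0,0,0],[0,0,0.1],0.1],[[0,0,0],[0,0,0.1],0.1],[[0,0,0],[0,0,0.1],0.1],[[0,0,0],[0,0,0.1],0.1],[[0,0,0],[0,0,0.1],0.1],[[0,0,0],[0,0,0.063],0.1],[[0,0,0],[0,0,0.04],0.1],[[0,0,0],[0,0,0],0.1]]'; python3 go.py 514 40 172 135
```

```text
t: 9.73
tool_pos: [0.442, 0.1409, 0.1695]
tool_rot: [-1.202, -2.898, 0.003]
contact_force: [0.3, 0.3, -1.8]
opening: 0.0136
grip_force: 107.5
t9.7 pos [441.9721 140.87   169.4815] head 134.9 tilt 0.28 F [ 0.2691  0.3379 -1.7552] open 13.6 grip 108 q6 -0.64
shift [-122.2708  -20.2715   -2.8351] rz -0.001 rotxy fix [-0.0032  0.0037]
```

```bash
python3 -m pendant '[[[-10,-2,0],[0,0,0],0.1],[[-20,-3,0],[0,0,0],0.1],[[-24,-4,0],[0,0,0],0.1],[[-24,-4,0],[0,0,0],0.1],[[-22,-4,0],[0,0,0],0.1],[[-15,-2,0],[0,0,0],0.1],[[-7,-1,10],[0,0,0],0.1],[[0,0,20],[0,0,0],0.1],[[0,0,15],[0,0,0],0.1],[[0,0,8],[0,0,0],0.1],[[0,0,0],[0,0,0],0.1],[[0,0,0],[0,0,0],0.1]]'; python3 go.py 514 40 115 135
python3 - <<'E'
from h import *
s=img("scene");t=img("top")
im=np.zeros((500,800,3),np.uint8)
im[:,:400]=crop(s,220,220,100,125,4);im[:,400:]=crop(t,320,140,100,125,4)
cv2.imwrite("pics/c6.png",im)
E
```

```text
t: 10.73
tool_pos: [0.5151, 0.0409, 0.1185]
tool_rot: [-1.201, -2.901, 0.001]
contact_force: [-0.1, 0.4, -2.0]
opening: 0.0135
grip_force: 107.5
t10.7 pos [515.0534  40.89   118.493 ] head 135.0 tilt 0.10 F [-0.051   0.4459 -1.9839] open 13.5 grip 108 q6 -0.85
shift [ 0.1111 -1.3705  3.4946] rz 0.000 rotxy fix [-0.0014  0.001 ]
```

View pics/c6.png

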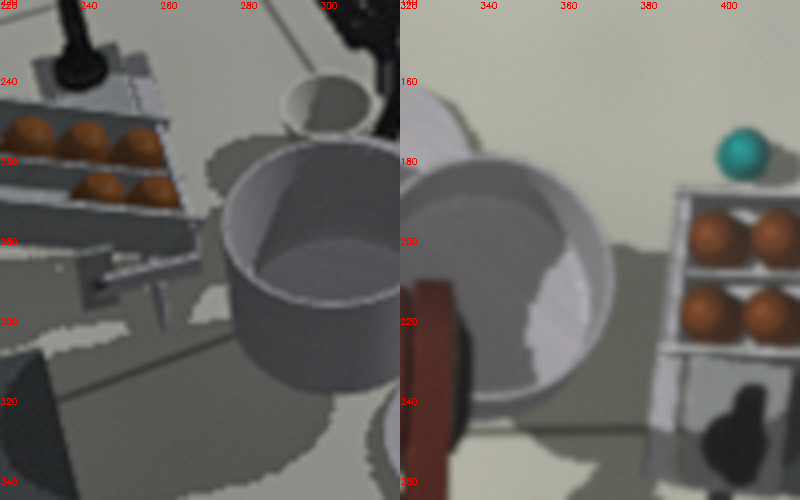

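```bash
python3 - <<'E'
from h import *
n=np.nan
p=fit("rim",.066,.149,[276,254,n,296.5],[n,178.5,373.5,243.5],(.6,-.05))
F=np.array([.5823,-.2425]);y=-1.709
d=p[:2]-F;c,s=np.cos(y),np.sin(y);print("in feeder frame",(np.array([c*d[0]+s*d[1],-s*d[0]+c*d[1]])*1000))
def rp(u,z):
    d=onz("top",u,z)[:2]-F;return np.array([c*d[0]+s*d[1],-s*d[0]+c*d[1]])*1000
print("lip mid chk",rp((388.9,208),.215),"div lip",rp((391,210),.212))
E
```

```text
rim [607.6334 -52.6203 145.3272] [-0.9  0.4  0.  -0.5  0.   0.8 -0.6 -2.3]
in feeder frame [-191.5592   -1.0668]
lip mid chk [-102.038    -0.2463] div lip [-97.096   -3.0595]
```

```bash
python3 -m pendant '[[[-3,-4,1.5],[0,0,0],0.1],[[-5,-6.5,2],[0,0,0],0.1],[[-5,-6.5,0],[0,0,0],0.1],[[-4,-5.5,0],[0,0,0],0.1],[[-2,-3,0],[0,0,0],0.1],[[0,0,0],[0,0,0],0.1],[[0,0,0],[0,0,0],0.1]]' 120; python3 go.py 504.3 -28 115 135
```

```text
t: 11.42
tool_pos: [0.5111, 0.0087, 0.1159]
tool_rot: [1.204, 2.902, 0.0]
contact_force: [0.5, 0.3, -1.6]
opening: 0.0134
grip_force: 120.0
t11.4 pos [511.0843   8.7016 115.9254] head 134.9 tilt 0.02 F [ 0.4657  0.2624 -1.5899] open 13.4 grip 120 q6 -0.91
shift [-21.1965 -30.7207   0.9162] rz -0.001 rotxy fix [ 0.     -0.0003]
```

```bash
python3 -m pendant '[[[-3,-4,0],[0,0,0],0.1],[[-4,-5,0],[0,0,0],0.1],[[-4,-5.5,0],[0,0,0],0.1],[[-4,-5.5,0],[0,0,0],0.1],[[-4,-5,0],[0,0,0],0.1],[[-3.4,-4.7,0],[0,0,0],0.1],[[0,0,0],[0,0,0],0.1],[[0,0,0],[0,0,0],0.1],[[0,0,0],[0,0,0],0.1],[[0,0,0],[0,0,0],0.1],[[0,0,0],[0,0,0],0.1],[[0,0,0],[0,0,0],0.1]]'; python3 go.py 504.3 -28 115 135
python3 - <<'E'
from h import *
s=img("scene");t=img("top")
im=np.zeros((500,800,3),np.uint8)
im[:,:400]=crop(s,190,220,100,125,4);im[:,400:]=crop(t,350,150,100,125,4)
cv2.imwrite("pics/c7.png",im)
E
```

```text
t: 12.42
tool_pos: [0.5059, -0.0277, 0.116]
tool_rot: [1.203, 2.902, -0.0]
contact_force: [-0.1, 3.4, -5.5]
opening: 0.0132
grip_force: 119.2
t12.4 pos [505.89   -27.6836 115.9621] head 135.0 tilt 0.02 F [-0.1121  3.363  -5.4823] open 13.2 grip 119 q6 -0.99
shift [ 0.9003 -1.3481  0.9622] rz -0.000 rotxy fix [0.0002 0.0002]
```

View pics/c7.png

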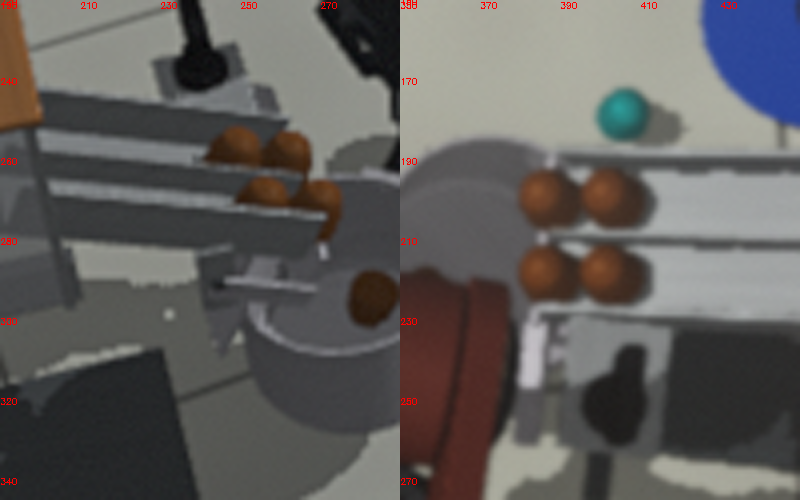

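One cone is in the pan (scene (280,294)) and four are moving at the lip. I hold the pan there.

```bash
python3 -m pendant '[[[0,0,0],[0,0,0],0.1],[[0,0,0],[0,0,0],0.1],[[0,0,0],[0,0,0],0.1],[[0,0,0],[0,0,0],0.1],[[0,0,0],[0,0,0],0.1],[[0,0,0],[0,0,0],0.1],[[0,0,0],[0,0,0],0.1],[[0,0,0],[0,0,0],0.1],[[0,0,0],[0,0,0],0.1],[[0,0,0],[0,0,0],0.1],[[0,0,0],[0,0,0],0.1],[[0,0,0],[0,0,0],0.1]]'
cat > cnt.py <<'E'
from h import *
for n in("scene","top"):
    im=img(n);cv2.imwrite(f"pics/last_{n}.png",im)
    hsv=cv2.cvtColor(im,cv2.COLOR_BGR2HSV);br=((hsv[...,0]<15)&(hsv[...,1]>110)).astype(np.uint8)
    k,l,st,ce=cv2.connectedComponentsWithStats(br)
    print(n,[(ce[i].round(1).tolist(),int(st[i][4])) for i in range(1,k) if 25<st[i][4]<900 and 100<ce[i][0]<480 and 160<ce[i][1]<330])
E
python3 cnt.py; python3 go.py
```

```text
t: 13.52
tool_pos: [0.5059, -0.0277, 0.1158]
tool_rot: [1.203, 2.902, 0.0]
contact_force: [0.4, 2.3, -6.7]
opening: 0.0132
grip_force: 119.1
scene [([417.5, 224.0], 78), ([441.8, 243.9], 93), ([444.8, 278.3], 572), ([258.8, 260.1], 257)]
top [([392.5, 198.6], 107), ([390.0, 215.9], 360), ([366.4, 211.0], 55), ([145.0, 233.3], 129), ([149.8, 277.5], 138)]
t13.6 pos [505.9455 -27.7075 115.7999] head 135.0 tilt 0.01 F [ 1.6323  3.0355 -6.8525] open 13.3 grip 119 q6 -0.99
```

```bash
python3 -m pendant '[[[-0.6,-0.8,0],[0,0,0],0.1],[[-0.6,-0.8,0],[0,0,0],0.1],[[0,0,0],[0,0,0],0.1],[[0,0,0],[0,0,0],0.1],[[0,0,0],[0,0,0],0.1],[[0,0,0],[0,0,0],0.1],[[0,0,0],[0,0,0],0.1],[[0,0,0],[0,0,0],0.1]]'
python3 cnt.py;python3 go.py
python3 - <<'E'
from h import *
s=cv2.imread("pics/last_scene.png");t=cv2.imread("pics/last_top.png")
im=np.zeros((500,800,3),np.uint8)
im[:,:400]=crop(s,210,220,80,100,5);im[:,400:]=crop(t,350,165,80,100,5)
cv2.imwrite("pics/c8.png",im)
E
```

```text
t: 14.28
tool_pos: [0.5056, -0.0297, 0.1158]
tool_rot: [1.203, 2.902, -0.0]
contact_force: [1.4, 2.9, -7.6]
opening: 0.0136
grip_force: 119.1
scene [([417.4, 223.9], 79), ([441.7, 243.9], 90), ([444.8, 278.2], 567), ([259.2, 260.4], 255), ([281.7, 304.1], 26)]
top [([183.9, 177.9], 33), ([392.2, 198.6], 108), ([390.1, 216.2], 343), ([366.5, 211.3], 48), ([145.0, 233.3], 129), ([149.8, 277.5], 138)]
t14.4 pos [505.6162 -29.694  115.8078] head 135.0 tilt 0.00 F [ 0.1192  3.6428 -6.5858] open 13.1 grip 119 q6 -0.99
```

View pics/c8.png

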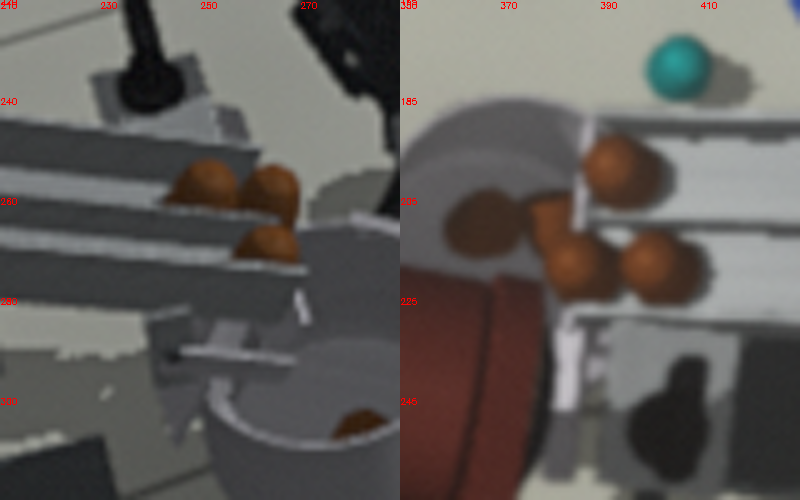

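Two cones are in or over the pan, and three are held at the lip against a fence that isn't fully lowered. I push a bit further, watching the force.

```bash
python3 -m pendant '[[[-0.9,-1.2,0],[0,0,0],0.1],[[-0.9,-1.2,0],[0,0,0],0.1],[[0,0,0],[0,0,0],0.1],[[0,0,0],[0,0,0],0.1],[[0,0,0],[0,0,0],0.1],[[0,0,0],[0,0,0],0.1],[[0,0,0],[0,0,0],0.1],[[0,0,0],[0,0,0],0.1]]'
python3 cnt.py;python3 go.py
python3 - <<'E'
from h import *
n=np.nan
s=cv2.imread("pics/last_scene.png");t=cv2.imread("pics/last_top.png")
im=np.zeros((600,800,3),np.uint8)
im[:,:400]=crop(s,230,240,80,120,5);im[:,400:]=crop(t,330,165,80,120,5)
cv2.imwrite("pics/c9.png",im)
E
```

```text
t: 15.05
tool_pos: [0.5055, -0.033, 0.1164]
tool_rot: [1.203, 2.901, -0.001]
contact_force: [0.5, 3.1, -5.6]
opening: 0.0129
grip_force: 117.7
scene [([417.3, 223.9], 81), ([441.8, 243.7], 90), ([444.8, 278.5], 566), ([266.6, 259.5], 119), ([280.7, 302.9], 106)]
top [([183.8, 177.6], 33), ([364.8, 201.4], 65), ([361.6, 210.0], 29), ([145.0, 233.3], 129), ([149.8, 277.5], 139)]
t15.2 pos [505.5185 -32.9046 116.2983] head 135.0 tilt 0.06 F [ 0.599   2.4959 -4.5397] open 13.3 grip 118 q6 -1.00
```

```bash
python3 -m pendant '[[[0,0,0],[0,0,0],0.1],[[0,0,0],[0,0,0],0.1],[[0,0,0],[0,0,0],0.1],[[0,0,0],[0,0,0],0.1],[[0,0,0],[0,0,0],0.1],[[0,0,0],[0,0,0],0.1],[[0,0,0],[0,0,0],0.1],[[0,0,0],[0,0,0],0.1],[[0,0,0],[0,0,0],0.1],[[0,0,0],[0,0,0],0.1],[[0,0,0],[0,0,0],0.1],[[0,0,0],[0,0,0],0.1]]'
python3 cnt.py;python3 go.py
python3 - <<'E'
from h import *
s=cv2.imread("pics/last_scene.png");t=cv2.imread("pics/last_top.png")
im=np.zeros((600,800,3),np.uint8)
im[:,:400]=crop(s,230,230,80,120,5);im[:,400:]=crop(t,335,165,80,120,5)
cv2.imwrite("pics/c9.png",im)
E
```

```text
t: 16.15
tool_pos: [0.5052, -0.0327, 0.1158]
tool_rot: [1.203, 2.902, 0.0]
contact_force: [0.6, 2.5, -5.4]
opening: 0.0132
grip_force: 118.0
scene [([417.4, 223.8], 79), ([441.8, 243.9], 88), ([444.9, 278.2], 558), ([279.3, 298.4], 202)]
top [([183.4, 177.1], 28), ([371.2, 201.1], 94), ([378.7, 210.4], 46), ([364.2, 211.2], 32), ([145.1, 233.3], 130), ([149.8, 277.6], 140)]
t16.2 pos [505.2383 -32.6987 115.8484] head 135.0 tilt 0.01 F [ 1.4307  1.9033 -5.4389] open 13.2 grip 118 q6 -1.00
```

View pics/c9.png

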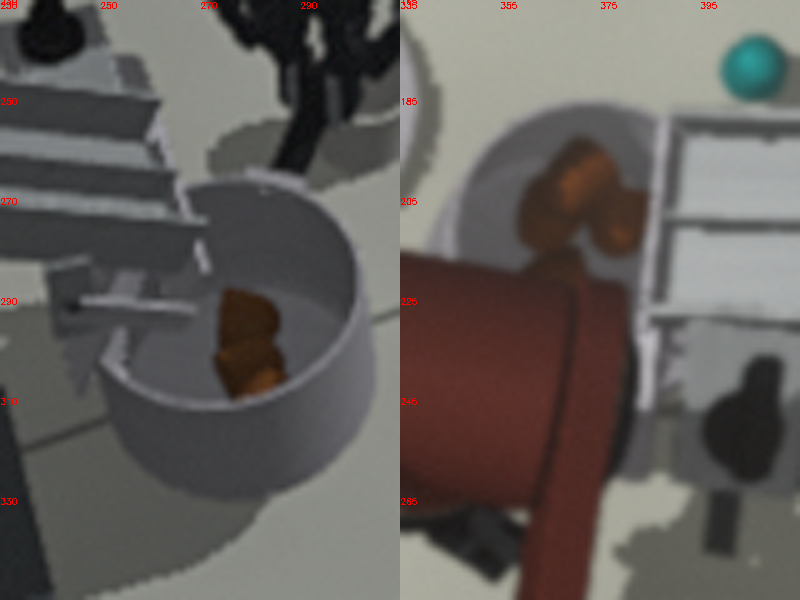

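The chute is empty and the five cones lie in the pan. I withdraw the pan straight back, then lift.

```bash
python3 -m pendant '[[[3,4,0],[0,0,0],0.1],[[4,6,0],[0,0,0],0.1],[[6,8,0],[0,0,0],0.1],[[6,8,0],[0,0,0],0.1],[[6,8,0],[0,0,0],0.1],[[6,8,0],[0,0,0],0.1],[[6,8,0],[0,0,0],0.1],[[5,6,0],[0,0,0],0.1],[[3,4,-5],[0,0,0],0.1],[[0,0,-15],[0,0,0],0.1],[[0,0,-20],[0,0,0],0.1],[[0,0,-20],[0,0,0],0.1]]'; python3 go.py 443.7 145 175 135
```

```text
t: 17.25
tool_pos: [0.5153, 0.0419, 0.1761]
tool_rot: [-1.202, -2.901, 0.001]
contact_force: [-0.5, 0.2, -1.6]
opening: 0.0133
grip_force: 118.0
t17.2 pos [515.3391  41.8901 176.1403] head 135.0 tilt 0.09 F [-0.5401  0.1503 -1.6492] open 13.3 grip 118 q6 -0.85
shift [123.5684  22.237    1.2189] rz -0.000 rotxy fix [-0.0009  0.0012]
```

```bash
python3 -m pendant '[[[6,1,0],[0,0,0],0.1],[[14,2.5,0],[0,0,0],0.1],[[18,3.2,0],[0,0,0],0.1],[[18,3.2,0],[0,0,0],0.1],[[18,3.2,0],[0,0,0],0.1],[[18,3.2,0],[0,0,0],0.1],[[16,3,0],[0,0,0],0.1],[[10,2,0],[0,0,0],0.1],[[5.5,1,0],[0,0,0],0.1],[[0,0,0],[0,0,0],0.1]]'
python3 -m pendant '[[[0,0,0],[0,0,-0.04],0.1],[[0,0,0],[0,0,-0.07],0.1],[[0,0,0],[0,0,-0.09],0.1],[[0,0,0],[0,0,-0.09],0.1],[[0,0,0],[0,0,-0.09],0.1],[[0,0,0],[0,0,-0.09],0.1],[[0,0,0],[0,0,-0.09],0.1],[[0,0,0],[0,0,-0.08],0.1],[[0,0,0],[0,0,-0.06],0.1],[[0,0,0],[0,0,-0.033],0.1],[[0,0,0],[0,0,0],0.1],[[0,0,0],[0,0,0],0.1]]'
python3 cnt.py; python3 go.py 443.7 145 175 177
python3 - <<'E'
from h import *
s=cv2.imread("pics/last_scene.png");t=cv2.imread("pics/last_top.png")
im=np.zeros((600,800,3),np.uint8)
im[:400,:400]=crop(s,320,190,100,100,4);im[:400,400:]=crop(t,200,165,100,100,4)
im[400:,:400]=crop(s,190,230,200,100,2);im[400:,400:]=crop(t,330,150,200,100,2)
cv2.imwrite("pics/c10.png",im)
E
```

```text
t: 18.08
tool_pos: [0.443, 0.1456, 0.1747]
tool_rot: [-1.2, -2.902, 0.001]
contact_force: [-0.7, -0.4, -3.1]
opening: 0.0134
grip_force: 118.0
t: 19.08
tool_pos: [0.4444, 0.1441, 0.1755]
tool_rot: [-0.086, -3.14, 0.001]
contact_force: [-0.2, 0.3, -4.1]
opening: 0.0133
grip_force: 118.0
scene [([417.4, 223.8], 77), ([362.1, 240.2], 136), ([441.8, 243.7], 89), ([380.5, 243.1], 32), ([444.9, 278.6], 562)]
top [([183.8, 177.8], 30), ([145.0, 233.3], 129), ([282.2, 243.4], 84), ([149.8, 277.5], 138)]
t19.2 pos [444.3401 144.3364 175.5754] head 176.9 tilt 0.04 F [ 0.2038 -0.3296 -2.348 ] open 13.3 grip 118 q6 -1.36
shift [0.6748 0.6284 0.5754] rz -0.002 rotxy fix [-0.0004  0.0004]
```

View pics/c10.png

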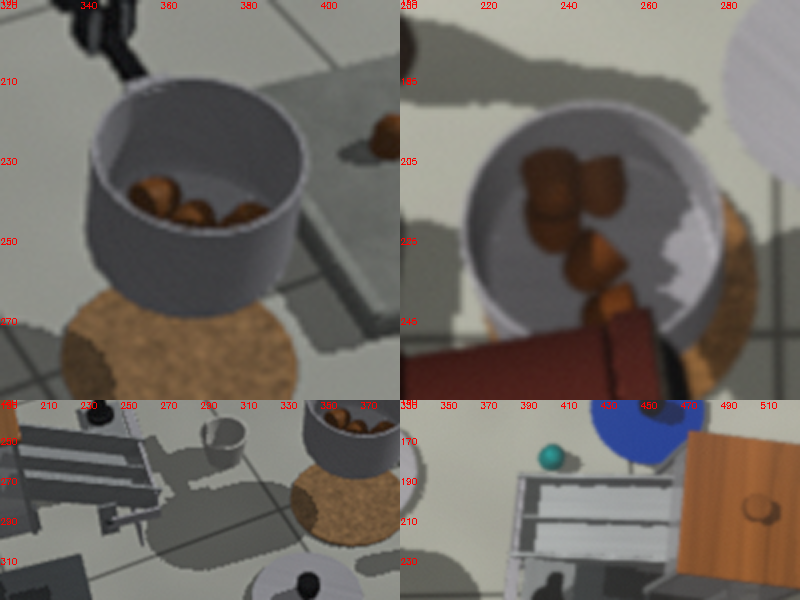

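All five cones are in the pan, the gate is sprung shut and the bench is clear. I check the pan's centre and tilt from the rim.

```bash
python3 - <<'E'
from h import *
n=np.nan
a=([342.5,209,396.7,248.7],[215,190,280.7,n])
p=fit("rim",.066,.205,*a)
def res(q):return np.nan_to_num(np.r_[ext("scene",q,.066,q[2],q[3:])-a[0],ext("top",q,.066,q[2],q[3:])-a[1]])
f=least_squares(res,[*p,0,0],x_scale=.01);print(f.x,res(f.x).round(1))
E
```

```text
rim [576.8038 139.4489 187.6675] [-0.3  2.3 -0.2 -1.3 -0.3 -0.2 -0.   0. ]
[ 0.5779  0.1393  0.1901 -0.1243 -0.0716] [ 0.   0.  -0.3  0.  -0.1 -0.1 -0.1  0. ]
```

The pan has drooped about 0.12 rad (7°) nose-down in the grip. I level it by tilting the tool, then lower it by feel.

```bash
python3 -m pendant '[[[0,0,0],[0,-0.03,0],0.1],[[0,0,0],[0,-0.04,0],0.1],[[0,0,0],[0,-0.03,0],0.1],[[0,0,0],[0,-0.02,0],0.1],[[0,0,0],[0,0,0],0.1],[[0,0,0],[0,0,0],0.1]]'; python3 go.py 445.5 144 75 177
python3 - <<'E'
from h import *
s=img("scene");t=img("top");g=cv2.cvtColor(s,cv2.COLOR_BGR2HSV)
# rim fit by edges: maximise gradient along projected rim ellipse (outer radius)
G={}
for n,im in(("scene",s),("top",t)):
    x=cv2.GaussianBlur(cv2.cvtColor(im,cv2.COLOR_BGR2GRAY).astype(np.float32),(0,0),0.8);G[n]=np.hypot(cv2.Sobel(x,5,1,0),cv2.Sobel(x,5,0,1))
a=np.linspace(0,2*np.pi,361)
def sc(q):
    v=0
    for n in G:
        x,y=.066*np.cos(a),.066*np.sin(a);p=proj(n,np.c_[q[0]+x,q[1]+y,q[2]+q[3]*x+q[4]*y]).astype(np.float32)
        v+=np.minimum(cv2.remap(G[n],p[None,:,0],p[None,:,1],1),80).mean()
    return -v
from scipy.optimize import differential_evolution as de
r=de(sc,[(.56,.6),(.12,.16),(.17,.22),(-.15,.15),(-.12,.12)],seed=1,maxiter=150,popsize=20);print(r.x,r.fun)
E
```

```text
t: 19.68
tool_pos: [0.444, 0.1448, 0.1759]
tool_rot: [0.079, 3.02, -0.005]
contact_force: [-0.4, -0.2, -2.9]
opening: 0.0136
grip_force: 118.0
t19.7 pos [444.011  144.7633 175.8629] head 177.0 tilt 6.89 F [-0.4343 -0.2152 -2.8799] open 13.6 grip 118 q6 -1.34
shift [ 10.5864  -0.6934 100.3174] rz -0.000 rotxy fix [ 0.12   -0.0001]Traceback (most recent call last):
  File "<stdin>", line 15, in <module>
    return fun(*args, **kwargs)
    ret = solver.solve()
    next(self)
    ~~~~^^^^^^
    energy = self.func(parameters)
    return self.f(x, *self.args)
           ~~~~~~^^^^^^^^^^^^^^^
  File "<stdin>", line 11, in sc
  File "h.py", line 7, in proj
    m=optics.camera_model(n);T=np.linalg.inv(m["cam_to_world"])
ValueError: time passes only in moves, steps and waits
```

```bash
python3 - <<'E'
from h import *
from scipy.optimize import differential_evolution as de
G={};a=np.linspace(0,2*np.pi,241)
for n in("scene","top"):
    im=cv2.imread(f"pics/last_{n}.png");x=cv2.GaussianBlur(cv2.cvtColor(im,cv2.COLOR_BGR2GRAY).astype(np.float32),(0,0),0.8);G[n]=np.hypot(cv2.Sobel(x,5,1,0),cv2.Sobel(x,5,0,1))
for tx in(-.12,-.08,-.04,0,.04,.08,.12):
    def sc(q):
        v=0
        for r0 in(.066,):
            x,y=r0*np.cos(a),r0*np.sin(a)
            for n in G:
                p=proj(n,np.c_[q[0]+x,q[1]+y,q[2]+tx*x+q[3]*y]).astype(np.float32)
                v+=np.minimum(cv2.remap(G[n],p[None,:,0],p[None,:,1],1),80).mean()
        return -v
    r=de(sc,[(.56,.595),(.125,.155),(.18,.22),(-.08,.08)],seed=1,maxiter=80,popsize=15);print(tx,r.x,r.fun)
s=cv2.imread("pics/last_scene.png");t=cv2.imread("pics/last_top.png")
im=np.zeros((500,800,3),np.uint8)
im[:,:400]=crop(s,325,185,80,100,5);im[:,400:]=crop(t,205,175,80,100,5)
cv2.imwrite("pics/c11.png",im)
E
```

```text
-0.12 [ 0.5745  0.1426  0.201  -0.0633] -128.7115478515625
-0.08 [ 0.5718  0.1393  0.2058 -0.0587] -131.6937255859375
-0.04 [0.5715 0.1411 0.2046 0.0003] -138.5121
0 [0.5727 0.1398 0.2055 0.028 ] -141.595458984375
0.04 [ 0.572   0.14    0.2074 -0.0217] -142.9576416015625
0.08 [ 0.5693  0.1423  0.2021 -0.0402] -144.386962890625
0.12 [ 0.5691  0.1421  0.2029 -0.0201] -144.97671508789062
```

View pics/c11.png

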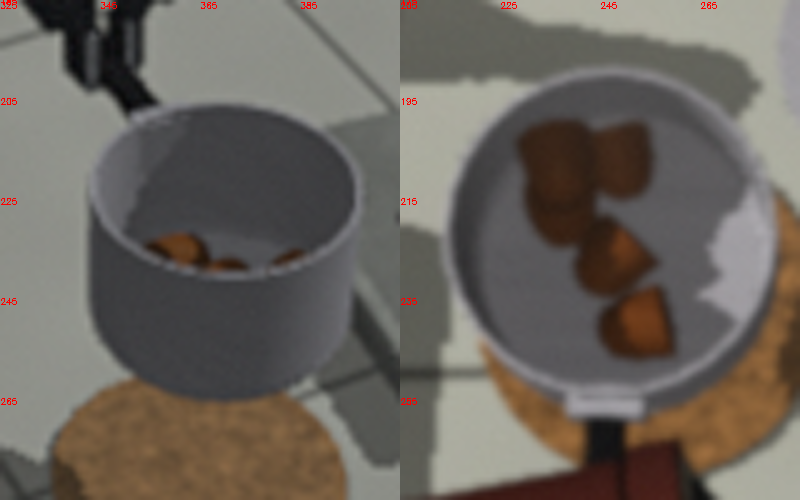

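```bash
python3 - <<'E'
from h import *
n=np.nan
for nm,a in dict(c2=([339.5,240,391.5,276],[224.5,200,285.5,261]),c5=([341,206.5,396.5,243],[217.5,188,283.3,n]),c10=([342.5,209,396.7,248.7],[215,190,280.7,n]),c11=([342.8,205.3,396.8,239.7],[213.8,188.3,280.5,255])).items():
    def res(q):return np.nan_to_num(np.r_[ext("scene",q,.066,q[2],q[3:])-a[0],ext("top",q,.066,q[2],q[3:])-a[1]])
    f=least_squares(res,[.577,.139,.2,0,0],x_scale=.01);print(nm,f.x,res(f.x).round(1))
E
```

```text
c2 [0.577  0.1326 0.0913 0.0457 0.0453] [-0.8  0.2 -1.   0.  -0.9 -0.1 -0.5 -0.5]
c5 [ 0.5782  0.1342  0.2054 -0.071  -0.1657] [-0.1  0.  -1.3  0.1 -0.6 -0.5 -0.3  0. ]
c10 [ 0.5779  0.1393  0.1901 -0.1243 -0.0716] [ 0.   0.  -0.3  0.  -0.1 -0.1 -0.1  0. ]
c11 [ 0.5743  0.1397  0.2076  0.0141 -0.0732] [-0.7  0.1 -0.1 -0.1 -0.3  0.2 -0.3 -0.5]
```

```bash
python3 go.py 447.5 143 74 177
```

```text
t19.9 pos [444.5116 144.6537 175.9008] head 177.0 tilt 6.87 F [ 0.5653  1.3859 -2.9016] open 13.5 grip 118 q6 -1.34
shift [  9.1457  -1.495  101.536 ] rz -0.001 rotxy fix [ 0.1197 -0.    ]
```

```bash
python3 -m pendant '[[[0.7,-0.1,8],[0,0,0],0.1],[[1.5,-0.3,17],[0,0,0],0.1],[[2,-0.3,22],[0,0,0],0.1],[[2,-0.3,22],[0,0,0],0.1],[[1.5,-0.3,17],[0,0,0],0.1],[[1,-0.2,10],[0,0,0],0.1],[[0.5,0,5.5],[0,0,0],0.1],[[0,0,0],[0,0,0],0.1],[[0,0,0],[0,0,0],0.1],[[0.1,0,1.5],[0,0,0],0.1],[[0.1,0,1.5],[0,0,0],0.1],[[0,0,0],[0,0,0],0.1]]'; python3 go.py 447.5 143 64 177
```

```text
t: 20.88
tool_pos: [0.4479, 0.1431, 0.0717]
tool_rot: [0.08, 3.019, -0.004]
contact_force: [0.5, 0.1, -3.2]
opening: 0.0136
grip_force: 118.0
t20.9 pos [447.9451 143.1205  71.6702] head 177.0 tilt 6.95 F [ 0.5336  0.1164 -3.1959] open 13.6 grip 118 q6 -1.34
shift [ 1.3636 -0.1461  7.5607] rz -0.000 rotxy fix [ 0.1211 -0.0003]
```

```bash
for i in 1 2 3; do :; done; python3 -m pendant '[[[0.3,0,2],[0,0,0],0.1],[[0.3,0,2],[0,0,0],0.1],[[0,0,0],[0,0,0],0.1],[[0,0,0],[0,0,0],0.1]]'; python3 go.py 447.5 143 64 177
python3 -m pendant '[[[0.2,0,1.5],[0,0,0],0.1],[[0.2,0,1.5],[0,0,0],0.1],[[0,0,0],[0,0,0],0.1],[[0,0,0],[0,0,0],0.1]]'; python3 go.py 447.5 143 64 177
```

```text
t: 21.22
tool_pos: [0.4471, 0.143, 0.0667]
tool_rot: [0.08, 3.021, -0.005]
contact_force: [1.0, -0.4, -3.4]
opening: 0.0133
grip_force: 118.0
t21.2 pos [447.0903 143.0031  66.6663] head 177.0 tilt 6.85 F [ 1.0105 -0.4497 -3.4462] open 13.3 grip 118 q6 -1.34
shift [-0.0884  0.0188  2.6961] rz -0.000 rotxy fix [0.1193 0.0001]
t: 21.55
tool_pos: [0.4473, 0.143, 0.0638]
tool_rot: [0.08, 3.021, -0.005]
contact_force: [-0.0, 0.6, -2.6]
opening: 0.0133
grip_force: 118.0
t21.6 pos [447.3074 143.0393  63.8484] head 177.0 tilt 6.88 F [-0.0148  0.6143 -2.5845] open 13.3 grip 118 q6 -1.34
shift [-0.2111 -0.0291 -0.1272] rz -0.000 rotxy fix [ 0.1198 -0.    ]
```

```bash
python3 -m pendant '[[[0.1,0,1],[0,0,0],0.1],[[0.1,0,1],[0,0,0],0.1],[[0,0,0],[0,0,0],0.1],[[0,0,0],[0,0,0],0.1]]'
python3 -m pendant '[[[0.1,0,1],[0,0,0],0.1],[[0.1,0,1],[0,0,0],0.1],[[0,0,0],[0,0,0],0.1],[[0,0,0],[0,0,0],0.1]]'
```

```text
t: 21.88
tool_pos: [0.4474, 0.1433, 0.0629]
tool_rot: [0.08, 3.021, -0.004]
contact_force: [-5.5, 0.7, 5.8]
opening: 0.0132
grip_force: 119.2
t: 22.22
tool_pos: [0.4474, 0.1435, 0.0621]
tool_rot: [0.08, 3.022, -0.004]
contact_force: [-12.3, 0.7, 16.7]
opening: 0.0135
grip_force: 120.7
```

```bash
python3 -m pendant '[[[-0.1,0,-1.5],[0,0,0],0.1],[[0,0,0],[0,0,0],0.25],[[0,0,0],[0,0,0],0.4],[[0,0,0],[0,0,0],0.5],[[0,0,0],[0,0,0],0.5],[[0,0,0],[0,0,0],0.5],[[0,0,-15],[0,0,0],0.5],[[0,0,-30],[0,0,0],0.5],[[0,0,-35],[0,0.04,0],0.5],[[0,0,-35],[0,0.04,0],0.5],[[0,0,-35],[0,0.04,0],0.5],[[0,0,-20],[0,0,0],0.5]]'; python3 cnt.py; python3 go.py 482 367 200 177
```

```text
t: 23.22
tool_pos: [0.4355, 0.1439, 0.2353]
tool_rot: [0.083, 3.136, 0.002]
contact_force: [1.0, -0.6, 0.3]
opening: 0.0425
grip_force: 0.0
scene [([417.4, 223.9], 82), ([441.8, 243.8], 91), ([445.1, 277.7], 540), ([361.0, 269.0], 102)]
top [([183.6, 177.2], 31), ([145.0, 233.3], 129), ([284.0, 240.2], 41), ([274.4, 257.1], 37), ([149.8, 277.6], 140)]
t23.3 pos [436.3622 144.0952 236.0118] head 177.0 tilt 0.54 F [-0.4611  0.2413 -0.1598] open 42.9 grip 0 q6 -1.36
shift [-33.4283 224.9384  36.7627] rz -0.001 rotxy fix [ 0.0093 -0.002 ]
```

```bash
python3 -m pendant '[[[-4.2,28.1,5],[0,0,0],0.7],[[-4.2,28.1,5],[0,0,0],0.7],[[-4.2,28.1,5],[0,0,0],0.7],[[-4.2,28.1,5],[0,0,0],0.7],[[-4.2,28.1,5],[0,0,0],0.7],[[-4.2,28.1,5],[0,0,0],0.7],[[-4.2,28.1,5],[0,0,0],0.7],[[-4.2,28.1,5],[0,0,0],0.7],[[0,0,0],[0,0,0],0.7],[[0,0,0],[0,0,0],0.7]]'; python3 cnt.py; python3 go.py 482 367 32 177
```

```text
t: 24.15
tool_pos: [0.4779, 0.3669, 0.1881]
tool_rot: [-0.08, -3.137, 0.004]
contact_force: [-0.9, -0.3, 0.3]
opening: 0.0598
grip_force: 0.0
scene [([417.4, 223.9], 79), ([441.8, 243.8], 90), ([445.0, 278.1], 555), ([361.1, 269.0], 97)]
top [([183.6, 177.5], 31), ([249.0, 227.0], 595), ([285.2, 233.2], 36), ([145.0, 233.3], 129), ([274.0, 258.6], 27)]
t24.2 pos [478.3905 365.7785 189.4831] head 177.0 tilt 0.11 F [ 0.5673  0.3484 -0.3894] open 59.8 grip 0 q6 -0.99
shift [ -3.7636   1.6237 157.4758] rz -0.001 rotxy fix [-0.0014  0.0014]
```

```bash
python3 -m pendant '[[[-1,0.4,25],[0,0,0],0.7],[[-1,0.4,25],[0,0,0],0.7],[[-1,0.4,25],[0,0,0],0.7],[[-0.7,0.4,25],[0,0,0],0.7],[[0,0,25],[0,0,0],0.7],[[0,0,17],[0,0,0],0.7],[[0,0,11],[0,0,0],0.7],[[0,0,0],[0,0,0],0.7],[[0,0,0],[0,0,0],0.7]]' 30; python3 go.py 482 367 32 177
```

```text
t: 25.0
tool_pos: [0.4828, 0.3672, 0.0378]
tool_rot: [-0.084, -3.14, 0.0]
contact_force: [0.3, -0.2, 0.8]
opening: 0.0598
grip_force: 0.0
t25.0 pos [482.7857 367.2306  37.8383] head 176.9 tilt 0.01 F [ 0.274  -0.2149  0.8363] open 59.8 grip 0 q6 -0.99
shift [ 0.7714 -0.2713  5.8385] rz -0.001 rotxy fix [-0.0001  0.0002]
```

```bash
python3 -m pendant '[[[0,0,4],[0,0,0],0.6],[[0,0,0],[0,0,0],0.45],[[0,0,0],[0,0,0],0.35],[[0,0,0],[0,0,0],0.25],[[0,0,0],[0,0,0],0.2],[[0,0,0],[0,0,0],0.2],[[0,0,0],[0,0,0],0.2]]' 30; python3 go.py 482 367 32 177
python3 -m pendant '[[[0,0,-10],[0,0,0],0.2],[[0,0,-25],[0,0,0],0.2],[[0,0,-35],[0,0,0],0.2],[[0,0,-35],[0,0,0],0.2],[[0,0,-35],[0,0,0],0.2],[[0,0,-10],[0,0,0],0.2],[[0,0,0],[0,0,0],0.2]]'; python3 cnt.py; python3 go.py 595 155 180 177
```

```text
t: 25.58
tool_pos: [0.4836, 0.3683, 0.0351]
tool_rot: [0.083, 3.139, 0.001]
contact_force: [-1.3, -1.8, 5.8]
opening: 0.0281
grip_force: 30.0
t25.6 pos [483.5684 368.3281  35.1001] head 177.0 tilt 0.12 F [-1.3095 -1.7608  5.7753] open 28.1 grip 30 q6 -0.99
shift [ 1.5022 -1.4115  3.096 ] rz -0.000 rotxy fix [ 0.0018 -0.0009]
t: 26.17
tool_pos: [0.4848, 0.3693, 0.189]
tool_rot: [0.082, 3.133, 0.008]
contact_force: [0.4, -0.3, -1.0]
opening: 0.0277
grip_force: 29.6
scene [([427.6, 181.1], 64), ([441.8, 243.8], 91), ([445.0, 278.2], 546), ([361.0, 269.0], 102)]
top [([183.9, 177.8], 32), ([249.0, 227.0], 591), ([145.0, 233.3], 129), ([271.0, 259.8], 46)]
t26.3 pos [482.2715 367.691  182.9238] head 177.0 tilt 0.04 F [-0.31   -0.4123 -0.1325] open 28.1 grip 30 q6 -0.99
shift [-123.7865 -206.4513    2.9097] rz -0.000 rotxy fix [-0.0007  0.0003]
```

```bash
python3 -m pendant '[[[-12.7,-27.4,0],[0,0,0],0.2],[[-12.7,-27.4,0],[0,0,0],0.2],[[-12.7,-27.4,0],[0,0,0],0.2],[[-12.7,-27.4,0],[0,0,0],0.2],[[-12.7,-27.4,0],[0,0,0],0.2],[[-12.7,-27.4,0],[0,0,0],0.2],[[-12.7,-27.4,0],[0,0,0],0.2],[[-12.7,-27.4,0],[0,0,0],0.2],[[-12.7,-27.4,0],[0,0,0],0.2],[[0,0,0],[0,0,0],0.2],[[0,0,0],[0,0,0],0.2]]'; python3 go.py 583 116 62 177
```

```text
t: 27.18
tool_pos: [0.5826, 0.1142, 0.1802]
tool_rot: [-0.087, -3.135, 0.0]
contact_force: [0.2, 0.8, 0.3]
opening: 0.0276
grip_force: 29.7
t27.2 pos [582.5702 114.2253 180.2294] head 176.8 tilt 0.32 F [0.1687 0.7668 0.2797] open 27.6 grip 30 q6 -1.45
shift [ -0.9843   1.8353 118.2251] rz -0.003 rotxy fix [-0.0055  0.0003]
```

```bash
cat > rim2.py <<'E'
import sys
from h import *
from scipy.optimize import differential_evolution as de
r0,zlo,zhi,cx,cy,w=map(float,sys.argv[1:7]);G={};a=np.linspace(0,2*np.pi,241)
for n in("scene","top"):
    im=cv2.imread(f"pics/last_{n}.png");x=cv2.GaussianBlur(cv2.cvtColor(im,cv2.COLOR_BGR2GRAY).astype(np.float32),(0,0),0.8);G[n]=np.hypot(cv2.Sobel(x,5,1,0),cv2.Sobel(x,5,0,1))
def sc(q):
    x,y=r0*np.cos(a),r0*np.sin(a);v=0
    for n in G:
        p=proj(n,np.c_[q[0]+x,q[1]+y,q[2]+0*x]).astype(np.float32);v+=np.minimum(cv2.remap(G[n],p[None,:,0],p[None,:,1],1),80).mean()
    return -v
r=de(sc,[(cx-w,cx+w),(cy-w,cy+w),(zlo,zhi)],seed=1,maxiter=80,popsize=20);print("circle",r.x*1000,r.fun)
E
python3 rim2.py .066 .085 .105 .577 .138 .02; python3 rim2.py .08 .002 .01 .577 .138 .01; python3 rim2.py .068 .006 .016 .695 .009 .03
python3 -m pendant '[[[-0.5,1.8,25],[0,0,0],0.2],[[-0.5,0,25],[0,0,0],0.2],[[0,0,25],[0,0,0],0.2],[[0,0,20],[0,0,0],0.2],[[0,0,14],[0,0,0],0.2],[[0,0,7],[0,0,0],0.2],[[0,0,0],[0,0,0],0.2],[[0,0,0],[0,0,0],0.2]]'; python3 go.py
```

```text
circle [579.0641 136.258   94.3757] -143.5761260986328
circle [580.1874 137.9398   5.9758] -133.94888305664062
circle [695.2539  10.6839  14.9261] -106.55850219726562
t: 27.85
tool_pos: [0.5849, 0.1178, 0.0677]
tool_rot: [-0.082, -3.14, -0.0]
contact_force: [0.2, 0.3, -0.1]
opening: 0.0279
grip_force: 29.7
t27.9 pos [584.902  117.8281  67.71  ] head 177.0 tilt 0.01 F [ 0.1637  0.2821 -0.0692] open 27.9 grip 30 q6 -1.44
```

```bash
python3 -m pendant '[[[0,0,9],[0,0,0],0.2],[[0,0,0],[0,0,0],0.2],[[0,0,0],[0,0,0],0.35],[[0,0,0],[0,0,0],0.45],[[0,0,0],[0,0,0],0.45],[[0,0,0],[0,0,0],0.45],[[0,0,0],[0,0,0],0.45],[[0,0,-20],[0,0,0],0.45],[[0,0,-35],[0,0,0],0.45],[[0,0,-35],[0,0,0],0.45],[[0,0,-30],[0,0,0],0.45],[[0,0,0],[0,0,0],0.5]]'; python3 go.py 582 380 185 177
```

```text
t: 28.85
tool_pos: [0.5892, 0.1177, 0.1876]
tool_rot: [0.082, 3.127, 0.002]
contact_force: [1.7, 0.3, 1.8]
opening: 0.0423
grip_force: 0.0
t28.9 pos [589.2478 117.699  187.615 ] head 177.0 tilt 0.80 F [1.6927 0.3169 1.7549] open 42.3 grip 0 q6 -1.44
shift [ 21.1017 261.5494   2.7938] rz -0.000 rotxy fix [ 0.0139 -0.0018]
```

```bash
python3 -m pendant '[[[2.1,26.1,0],[0,0,0],0.7],[[2.1,26.1,0],[0,0,0],0.7],[[2.1,26.1,0],[0,0,0],0.7],[[2.1,26.1,0],[0,0,0],0.7],[[2.1,26.1,0],[0,0,0],0.7],[[2.1,26.1,0],[0,0,0],0.7],[[2.1,26.1,0],[0,0,0],0.7],[[2.1,26.1,0],[0,0,0],0.7],[[2.1,26.1,0],[0,0,0],0.7],[[2.1,26.1,0],[0,0,0],0.7],[[0,0,0],[0,0,0],0.7],[[0,0,0],[0,0,0],0.7]]'; python3 cnt.py; python3 go.py 582 380 36 177
```

```text
t: 29.85
tool_pos: [0.5773, 0.3801, 0.1782]
tool_rot: [-0.08, -3.14, 0.001]
contact_force: [-0.2, -0.6, 0.5]
opening: 0.0597
grip_force: 0.0
scene [([441.9, 243.9], 91), ([445.0, 278.1], 567), ([361.0, 269.0], 103)]
top [([183.6, 177.3], 32), ([248.9, 226.9], 593), ([268.8, 223.5], 117)]
t29.9 pos [577.7156 378.4441 178.322 ] head 177.0 tilt 0.04 F [0.1475 0.1821 0.3576] open 59.7 grip 0 q6 -1.05
shift [ -4.2341   1.8782 142.3196] rz -0.001 rotxy fix [-0.0003  0.0007]
```

```bash
python3 -m pendant '[[[-1.2,0.5,25],[0,0,0],0.7],[[-1,0.5,25],[0,0,0],0.7],[[-1,0.5,25],[0,0,0],0.7],[[-1,0.4,25],[0,0,0],0.7],[[0,0,22],[0,0,0],0.7],[[0,0,14],[0,0,0],0.7],[[0,0,8],[0,0,0],0.7],[[0,0,0],[0,0,0],0.7],[[0,0,0],[0,0,0],0.7]]' 30; python3 go.py 582 380 34 177
```

```text
t: 30.7
tool_pos: [0.5826, 0.3805, 0.0353]
tool_rot: [0.084, 3.14, 0.001]
contact_force: [0.1, 0.5, 0.4]
opening: 0.0598
grip_force: 0.0
t30.7 pos [582.5621 380.5168  35.3485] head 176.9 tilt 0.04 F [0.1111 0.476  0.3836] open 59.8 grip 0 q6 -1.05
shift [ 0.5347 -0.5465  1.3479] rz -0.001 rotxy fix [ 0.0007 -0.0003]
```

```bash
python3 -m pendant '[[[0,0,1],[0,0,0],0.6],[[0,0,0],[0,0,0],0.45],[[0,0,0],[0,0,0],0.35],[[0,0,0],[0,0,0],0.25],[[0,0,0],[0,0,0],0.2],[[0,0,0],[0,0,0],0.2],[[0,0,0],[0,0,0],0.2]]' 30
python3 -m pendant '[[[0,0,-10],[0,0,0],0.2],[[0,0,-25],[0,0,0],0.2],[[0,0,-35],[0,0,0],0.2],[[0,0,-35],[0,0,0],0.2],[[0,0,-35],[0,0,0],0.2],[[0,0,-10],[0,0,0],0.2],[[0,0,0],[0,0,0],0.2]]'; python3 cnt.py; python3 go.py 562 118 180 177
```

```text
t: 31.28
tool_pos: [0.583, 0.3813, 0.0355]
tool_rot: [0.083, 3.138, 0.002]
contact_force: [-0.4, -0.1, 6.1]
opening: 0.0279
grip_force: 30.0
t: 31.87
tool_pos: [0.5841, 0.382, 0.1895]
tool_rot: [0.082, 3.133, 0.007]
contact_force: [0.6, 0.3, -0.4]
opening: 0.0276
grip_force: 29.7
scene [([454.3, 200.8], 67), ([444.9, 277.8], 554), ([361.2, 269.1], 102)]
top [([183.9, 178.0], 35), ([248.9, 226.9], 593), ([268.7, 223.5], 116)]
t32.0 pos [581.5678 380.5333 182.8118] head 177.0 tilt 0.05 F [ 0.0697  0.1801 -1.2244] open 28.1 grip 30 q6 -1.05
shift [   5.6846 -263.1989    2.9319] rz -0.000 rotxy fix [-0.0008  0.0004]
```

```bash
python3 - <<'E'
from h import *
t=cv2.imread("pics/last_top.png");hsv=cv2.cvtColor(t,cv2.COLOR_BGR2HSV);br=((hsv[...,0]<15)&(hsv[...,1]>110))
for x in range(620,520,-8):
    print(x,"".join("o" if (x-579)**2+(y-137)**2>63**2 else "#" if br[tuple(np.round(proj("top",[x/1000,y/1000,.028])[0][::-1]).astype(int))] else "." for y in range(200,70,-6)))
E
```

```text
620 ooo.########.......ooo
612 oo..########...###..oo
604 o...####......#####..o
596 o....#####....#####..o
588 o.....#####..........o
580 o.......#####........o
572 o.......####.........o
564 o..........##........o
556 o.........####.......o
548 oo........####......oo
540 ooo........##......ooo
532 oooo..............oooo
524 oooooo..........oooooo
```

```bash
python3 -m pendant '[[[1,-27.9,0],[0,0,0],0.2],[[1,-27.9,0],[0,0,0],0.2],[[1,-27.9,0],[0,0,0],0.2],[[1,-27.9,0],[0,0,0],0.2],[[1,-27.9,0],[0,0,0],0.2],[[1,-27.9,0],[0,0,0],0.2],[[1,-27.9,0],[0,0,0],0.2],[[1,-27.9,0],[0,0,0],0.2],[[0,0,0],[0,0,0],0.2],[[0,0,0],[0,0,0],0.2],[[0,0,20],[0,0,0],0.2],[[0,0,0],[0,0,0],0.2]]'; python3 go.py 562 158 62 177
```

```text
t: 32.97
tool_pos: [0.5595, 0.1587, 0.1585]
tool_rot: [-0.082, -3.132, 0.001]
contact_force: [-1.3, -0.2, -1.5]
opening: 0.028
grip_force: 29.7
t33.0 pos [559.4751 158.6868 158.4926] head 177.0 tilt 0.47 F [-1.3066 -0.2221 -1.4626] open 28.0 grip 30 q6 -1.37
shift [-3.3469 -0.4419 96.4691] rz 0.000 rotxy fix [-0.0082  0.0012]
```

```bash
python3 -m pendant '[[[-1,0,20],[0,0,0],0.2],[[-1,0,25],[0,0,0],0.2],[[0,0,22],[0,0,0],0.2],[[0,0,17],[0,0,0],0.2],[[0,0,10],[0,0,0],0.2],[[0,0,0],[0,0,0],0.2],[[0,0,0],[0,0,0],0.2]]'; python3 go.py
python3 -m pendant '[[[0,0,0],[0,0,0],0.3],[[0,0,0],[0,0,0],0.42],[[0,0,0],[0,0,0],0.42],[[0,0,0],[0,0,0],0.42],[[0,0,-20],[0,0,0],0.42],[[0,0,-35],[0,0,0],0.42],[[0,0,-35],[0,0,0],0.42],[[0,0,-30],[0,0,0],0.42],[[0,0,0],[0,0,0],0.5]]'; python3 go.py 695.3 10.5 150 177
```

```text
t: 33.55
tool_pos: [0.5638, 0.1587, 0.0691]
tool_rot: [-0.082, -3.139, 0.0]
contact_force: [0.9, 0.3, -0.0]
opening: 0.0281
grip_force: 29.7
t33.5 pos [563.7574 158.7284  69.0814] head 177.0 tilt 0.10 F [ 0.9283  0.2912 -0.048 ] open 28.1 grip 30 q6 -1.37
t: 34.3
tool_pos: [0.5685, 0.1588, 0.199]
tool_rot: [0.083, 3.126, 0.004]
contact_force: [1.2, 0.4, 1.6]
opening: 0.0429
grip_force: 0.0
t34.3 pos [568.544  158.8181 199.0239] head 177.0 tilt 0.84 F [1.2013 0.3559 1.6007] open 42.9 grip 0 q6 -1.37
shift [-133.7031 -141.561    50.524 ] rz -0.001 rotxy fix [ 0.0143 -0.0029]
```

```bash
python3 cnt.py; python3 rim2.py .068 .006 .016 .695 .009 .05; cat > knob.py <<'E'
from h import *
c={}
for n,u in(("scene",(343,322)),("top",(309,182))):
    im=cv2.imread(f"pics/last_{n}.png");m=(im.max(2)<50).astype(np.uint8);k,l,st,ce=cv2.connectedComponentsWithStats(m)
    print(n,[(ce[i].round(1).tolist(),st[i].tolist()) for i in range(1,k) if 60<st[i][4]<170 and np.hypot(*(ce[i]-u))<50])
E
python3 knob.py
```

```text
scene [([445.0, 278.0], 544), ([368.2, 268.6], 178)]
top [([270.5, 224.2], 77), ([285.0, 233.9], 34), ([234.5, 237.5], 103), ([282.0, 247.4], 45)]
circle [744.5645  20.2742  11.2682] -101.53325653076172
scene [([356.8, 335.7], [351, 329, 12, 14, 124])]
top [([259.9, 190.3], [256, 173, 8, 35, 137])]
```

The lid has been knocked aside (its scene knob went from (344,323) to (357,336)). I measure it again.

```bash
python3 rim2.py .068 .006 .016 .74 .02 .05; python3 - <<'E'
from h import *
n="top";im=cv2.imread("pics/last_top.png");m=(im.max(2)<60).astype(np.uint8);k,l,st,ce=cv2.connectedComponentsWithStats(m)
print([(ce[i].round(1).tolist(),st[i].tolist()) for i in range(1,k) if 40<st[i][4]<400 and 250<ce[i][0]<380 and ce[i][1]<230])
print(proj("top",[.744,.02,.041]),proj("scene",[.744,.02,.041]),proj("scene",[.744,.02,.03]))
E
```

```text
circle [744.2698  20.2112  10.6474] -101.496337890625
[([304.8, 162.5], [300, 158, 11, 10, 84]), ([259.7, 189.8], [254, 172, 11, 37, 171]), ([265.2, 227.4], [259, 211, 17, 58, 222])]
[[304.9894 161.3883]] [[357.0872 333.1195]] [[356.8526 335.935 ]]
```

```bash
python3 go.py 744 20 180 177
```

```text
t34.4 pos [565.5679 158.352  192.5117] head 177.0 tilt 0.29 F [-0.4892 -0.3841 -1.4743] open 43.0 grip 0 q6 -1.37
shift [-185.4295 -128.7431   13.3035] rz -0.001 rotxy fix [ 0.005 -0.001]
```

```bash
python3 -m pendant '[[[-18.5,-12.9,0],[0,0,0],0.7],[[-18.5,-12.9,0],[0,0,0],0.7],[[-18.5,-12.9,0],[0,0,0],0.7],[[-18.5,-12.9,0],[0,0,0],0.7],[[-18.5,-12.9,0],[0,0,0],0.7],[[-18.5,-12.9,0],[0,0,0],0.7],[[-18.5,-12.9,0],[0,0,0],0.7],[[-18.5,-12.9,0],[0,0,0],0.7],[[-18.5,-12.9,0],[0,0,0],0.7],[[-18.5,-12.9,0],[0,0,0],0.7],[[0,0,0],[0,0,0],0.7],[[0,0,0],[0,0,0],0.7]]'; python3 cnt.py; python3 rim2.py .066 .085 .105 .577 .138 .02; python3 go.py 744 20 80 177
python3 - <<'E'
from h import *
for n,u in(("scene",(356.8,335.7)),("top",(304.8,162.5))):
    im=cv2.imread(f"pics/last_{n}.png");m=(im.max(2)<50).astype(np.uint8);k,l,st,ce=cv2.connectedComponentsWithStats(m);print(n,[(ce[i].round(1).tolist(),int(st[i][4])) for i in range(1,k) if 60<st[i][4]<170 and np.hypot(*(ce[i]-u))<40])
t=cv2.imread("pics/last_top.png");hsv=cv2.cvtColor(t,cv2.COLOR_BGR2HSV);br=((hsv[...,0]<15)&(hsv[...,1]>110))
for x in range(620,520,-8):
    print(x,"".join("o" if (x-579)**2+(y-137)**2>63**2 else "#" if br[tuple(np.round(proj("top",[x/1000,y/1000,.028])[0][::-1]).astype(int))] else "." for y in range(200,70,-6)))
E
```

```text
t: 35.4
tool_pos: [0.7416, 0.0189, 0.187]
tool_rot: [-0.085, -3.137, -0.001]
contact_force: [0.1, 0.4, 0.3]
opening: 0.0593
grip_force: 0.0
scene [([444.8, 278.2], 573), ([366.3, 271.5], 33)]
top [([183.3, 177.0], 26), ([234.4, 236.7], 117)]
circle [578.301  141.4016  94.326 ] -109.45793914794922
t35.5 pos [741.0693  20.1204 187.9914] head 177.0 tilt 0.16 F [-0.4537 -0.5471  0.2476] open 60.0 grip 0 q6 -1.59
shift [ -3.2399  -0.0092 107.9826] rz -0.000 rotxy fix [-0.0028 -0.0004]
scene [([356.8, 335.7], 123)]
top []
620 ooo.########....###ooo
612 oo..########...#####oo
604 o...####......#######o
596 o....#####....#######o
588 o..#..#####....######o
580 o.###...#####..######o
572 o#####..####...######o
564 o.###......##..######o
556 o.........####.######o
548 oo........##########oo
540 ooo........##.#####ooo
532 oooo..........####oooo
524 oooooo........##oooooo
```

```bash
python3 -m pendant '[[[-1.2,0,25],[0,0,0],0.7],[[-1,0,30],[0,0,0],0.7],[[-1,0,30],[0,0,0],0.7],[[0,0,30],[0,0,0],0.7],[[0,0,25],[0,0,0],0.7],[[0,0,17],[0,0,0],0.7],[[0,0,9],[0,0,0],0.7],[[0,0,0],[0,0,0],0.7],[[0,0,0],[0,0,0],0.7]]' 60; python3 go.py 744.3 20.2 17 177
```

```text
t: 36.25
tool_pos: [0.7457, 0.0198, 0.0245]
tool_rot: [0.082, 3.14, 0.0]
contact_force: [0.2, -0.1, 0.4]
opening: 0.0601
grip_force: 0.0
t36.2 pos [745.6793  19.7616  24.4618] head 177.0 tilt 0.05 F [ 0.1866 -0.1033  0.407 ] open 60.1 grip 0 q6 -1.59
shift [1.4067 0.3651 7.4606] rz -0.000 rotxy fix [ 0.0009 -0.0001]
```

```bash
python3 -m pendant '[[[1,0,6],[0,0,0],0.6],[[0,0,0],[0,0,0],0.45],[[0,0,0],[0,0,0],0.35],[[0,0,0],[0,0,0],0.25],[[0,0,0],[0,0,0],0.2],[[0,0,0],[0,0,0],0.2],[[0,0,0],[0,0,0],0.2],[[0,0,0],[0,0,0],0.2]]' 60; python3 go.py 744.3 20.2 17 177
python3 -m pendant '[[[0,0,-10],[0,0,0],0.2],[[0,0,-25],[0,0,0],0.2],[[0,0,-35],[0,0,0],0.2],[[0,0,-35],[0,0,0],0.2],[[0,0,-35],[0,0,0],0.2],[[0,0,-10],[0,0,0],0.2],[[0,0,0],[0,0,0],0.2],[[0,0,0],[0,0,0],0.2]]'; python3 cnt.py; python3 go.py 579 137 170 177;  python3 rim2.py .068 .13 .17 .745 .019 .02;python3 rim2.py .066 .085 .105 .577 .138 .02
```

```text
t: 36.92
tool_pos: [0.7454, 0.0194, 0.0193]
tool_rot: [0.083, 3.138, -0.0]
contact_force: [-0.9, 0.2, 5.5]
opening: 0.0271
grip_force: 59.6
t36.9 pos [745.3654  19.4025  19.2657] head 177.0 tilt 0.13 F [-0.9108  0.1572  5.4851] open 27.1 grip 60 q6 -1.59
shift [1.111  0.74   2.2633] rz -0.001 rotxy fix [ 0.0022 -0.0001]
t: 37.58
tool_pos: [0.7441, 0.0195, 0.1673]
tool_rot: [-0.083, -3.14, 0.0]
contact_force: [-0.1, -0.3, -2.0]
opening: 0.0269
grip_force: 59.3
scene [([444.9, 278.2], 563)]
top [([183.4, 177.1], 31), ([234.5, 236.8], 118)]
t37.7 pos [742.5788  19.5798 163.8351] head 177.0 tilt 0.32 F [-0.6263  0.0085 -0.556 ] open 27.3 grip 59 q6 -1.59
shift [169.5805 108.6227  -5.2076] rz -0.000 rotxy fix [-0.0056 -0.0001]
circle [752.0124  12.732  169.9349] -95.418106
circle [583.6827 135.9203  89.2283] -114.57135009765625
```

```bash
python3 -m pendant '[[[5,-13,-5],[0,0,0],0.2],[[9.5,-25.5,-5],[0,0,0],0.2],[[9.5,-25.5,-5],[0,0,0],0.2],[[9,-25.5,-5],[0,0,0],0.2],[[5,-13,0],[0,0,0],0.2],[[0,0,0],[0,0,0],0.2],[[0,0,0],[0,0,0],0.2]]'; python3 cnt.py; python3 go.py 580 137 180 177;  python3 rim2.py .066 .085 .105 .577 .138 .02;python3 rim2.py .063 .085 .105 .577 .138 .02;python3 rim2.py .08 .003 .009 .577 .138 .02
```

```text
t: 38.27
tool_pos: [0.7002, -0.0815, 0.1863]
tool_rot: [-0.085, -3.139, -0.002]
contact_force: [0.8, -0.5, -0.8]
opening: 0.0272
grip_force: 59.3
scene [([444.9, 278.1], 554), ([368.1, 268.6], 181)]
top [([183.3, 176.6], 31), ([248.9, 226.8], 591), ([268.8, 223.5], 118), ([234.5, 236.8], 115), ([282.9, 244.1], 61)]
t38.4 pos [700.7622 -80.102  186.4996] head 177.0 tilt 0.10 F [-0.097   0.3338 -1.0937] open 27.2 grip 59 q6 -1.74
shift [131.935  210.4874   6.8734] rz 0.000 rotxy fix [-0.0015 -0.0009]
circle [578.6404 136.524   93.2717] -146.85006713867188
circle [579.6484 135.5139  97.4437] -156.19796752929688
circle [580.1294 137.854    5.6181] -141.75405883789062
```

```bash
python3 -m pendant '[[[8,12,0],[0,0,0],0.2],[[14,23,0],[0,0,0],0.2],[[14,23,0],[0,0,0],0.2],[[14,23,0],[0,0,0],0.2],[[14,23,0],[0,0,0],0.2],[[14,23,0],[0,0,0],0.2],[[14,23,0],[0,0,0],0.2],[[14,22,0],[0,0,0],0.2],[[14,22,0],[0,0,0],0.2],[[8,11,0],[0,0,0],0.2],[[4,5,0],[0,0,0],0.2],[[0,0,0],[0,0,0],0.2]]'; python3 go.py 580 136.2 118 177
```

```text
t: 39.37
tool_pos: [0.5795, 0.1373, 0.1875]
tool_rot: [-0.079, -3.14, 0.0]
contact_force: [0.1, 0.1, -0.5]
opening: 0.0272
grip_force: 59.3
t39.4 pos [579.4868 137.3239 187.5341] head 177.1 tilt 0.01 F [ 0.0564  0.0972 -0.4642] open 27.2 grip 59 q6 -1.41
shift [-0.5792 -1.0938 69.534 ] rz 0.002 rotxy fix [-0.0001  0.    ]
```

```bash
python3 -m pendant '[[[-0.5,-1.1,15],[0,0,0],0.2],[[0,0,22],[0,0,0],0.2],[[0,0,15],[0,0,0],0.2],[[0,0,10],[0,0,0],0.2],[[0,0,5],[0,0,0],0.2],[[0,0,0],[0,0,0],0.2],[[0,0,0],[0,0,0],0.2]]'; python3 go.py 580 136.2 116 177
```

```text
t: 39.95
tool_pos: [0.5813, 0.1343, 0.1211]
tool_rot: [0.084, 3.14, -0.0]
contact_force: [0.3, 0.4, -1.3]
opening: 0.027
grip_force: 59.3
t40.0 pos [581.3411 134.286  121.1234] head 176.9 tilt 0.04 F [ 0.2577  0.3644 -1.2602] open 27.0 grip 59 q6 -1.41
shift [1.445  1.8399 5.1223] rz -0.001 rotxy fix [0.0007 0.    ]
```

```bash
python3 -m pendant '[[[1.3,1.8,2],[0,0,0],0.2],[[0,0,2],[0,0,0],0.2],[[0,0,2],[0,0,0],0.2],[[0,0,0],[0,0,0],0.2],[[0,0,0],[0,0,0],0.2]]'; python3 go.py 580 136.2 106 177
```

```text
t: 40.37
tool_pos: [0.5795, 0.1366, 0.1147]
tool_rot: [0.083, 3.14, -0.0]
contact_force: [0.3, 0.1, -1.9]
opening: 0.0271
grip_force: 59.3
t40.4 pos [579.4908 136.5815 114.7135] head 177.0 tilt 0.01 F [ 0.3376  0.1473 -1.8562] open 27.1 grip 59 q6 -1.41
shift [-0.5278 -0.354   8.7136] rz -0.000 rotxy fix [0.0001 0.    ]
```

```bash
python3 -m pendant '[[[0,0,2],[0,0,0],0.2],[[0,0,2],[0,0,0],0.2],[[0,0,0],[0,0,0],0.2],[[0,0,0],[0,0,0],0.2]]'; python3 go.py 580 136.2 106 177
```

```text
t: 40.7
tool_pos: [0.5794, 0.1365, 0.1103]
tool_rot: [-0.083, -3.14, 0.0]
contact_force: [-0.1, -0.5, -0.3]
opening: 0.027
grip_force: 59.3
t40.7 pos [579.3502 136.5031 110.3468] head 177.0 tilt 0.03 F [-0.0809 -0.46   -0.3386] open 27.0 grip 59 q6 -1.41
shift [-0.667  -0.2681  4.3464] rz -0.000 rotxy fix [-0.0005  0.0001]
```

```bash
python3 -m pendant '[[[0,0,2],[0,0,0],0.2],[[0,0,1.5],[0,0,0],0.2],[[0,0,0],[0,0,0],0.2],[[0,0,0],[0,0,0],0.2]]'; python3 -m pendant '[[[0,0,1],[0,0,0],0.2],[[0,0,1],[0,0,0],0.2],[[0,0,0],[0,0,0],0.2],[[0,0,0],[0,0,0],0.2]]'
```

```text
t: 41.03
tool_pos: [0.5797, 0.1366, 0.1073]
tool_rot: [0.083, 3.14, 0.0]
contact_force: [-0.4, -0.4, 0.7]
opening: 0.0269
grip_force: 59.4
t: 41.37
tool_pos: [0.5801, 0.1367, 0.1055]
tool_rot: [0.083, 3.139, 0.001]
contact_force: [2.4, 0.6, 0.7]
opening: 0.0269
grip_force: 59.4
```

```bash
python3 -m pendant '[[[0,0,1],[0,0,0],0.2],[[0,0,0],[0,0,0],0.2],[[0,0,0],[0,0,0],0.2]]'; python3 -m pendant '[[[0,0,0],[0,0,0],0.3],[[0,0,0],[0,0,0],0.45],[[0,0,0],[0,0,0],0.55],[[0,0,0],[0,0,0],0.6],[[0,0,0],[0,0,0],0.6],[[0,0,-15],[0,0,0],0.6],[[0,0,-30],[0,0,0],0.6],[[0,0,-30],[0,0,0],0.6],[[0,0,-35],[0,0,0],0.6],[[0,0,-35],[0,0,0],0.6],[[0,0,-25],[0,0,0],0.6],[[0,0,0],[0,0,0],0.5]]'; python3 go.py 508 -163 290 172
```

```text
t: 41.62
tool_pos: [0.5801, 0.1367, 0.1053]
tool_rot: [0.083, 3.139, 0.001]
contact_force: [-1.1, 1.3, 5.4]
opening: 0.0267
grip_force: 59.9
t: 42.62
tool_pos: [0.5823, 0.1368, 0.282]
tool_rot: [0.083, 3.129, 0.002]
contact_force: [0.1, -0.0, 1.7]
opening: 0.0431
grip_force: 0.0
t42.6 pos [582.2722 136.8047 281.9941] head 177.0 tilt 0.67 F [ 0.0538 -0.0159  1.7139] open 43.1 grip 0 q6 -1.41
shift [  58.2484 -303.2912   -9.2157] rz 0.087 rotxy fix [ 0.0116 -0.0018]
```

The lid seated at TCP z 105.3 mm, as predicted. Now I go back to lock the latch.

```bash
python3 -m pendant '[[[5.3,-27.6,-6],[0,0,0],0.5],[[5.3,-27.6,-6],[0,0,0],0.5],[[5.3,-27.6,-6],[0,0,0],0.5],[[5.3,-27.6,-6],[0,0,0],0.5],[[5.3,-27.6,0],[0,0,0],0.5],[[5.3,-27.6,0],[0,0,0],0.5],[[5.3,-27.6,0],[0,0,0],0.5],[[5.3,-27.6,0],[0,0,0],0.5],[[5.3,-27.6,0],[0,0,0],0.5],[[5.3,-27.6,0],[0,0,0],0.5],[[5.3,-27.6,0],[0,0,0],0.5],[[0,0,0],[0,0,0.09],0.5]]'; python3 go.py 508 -163.5 290 172
```

```text
t: 43.62
tool_pos: [0.5038, -0.1672, 0.2967]
tool_rot: [-0.233, -3.13, 0.002]
contact_force: [0.4, -0.2, 1.2]
opening: 0.0428
grip_force: 0.0
t43.6 pos [ 503.7556 -167.2256  296.692 ] head 171.5 tilt 0.16 F [ 0.4067 -0.2071  1.1686] open 42.8 grip 0 q6 -1.88
shift [-3.6605  4.3232  6.6775] rz -0.009 rotxy fix [-0.0023  0.0014]
```

```bash
python3 -m pendant '[[[-3.6,4,0],[0,0,0],0.5],[[0,0,0],[0,0,0],0.5],[[0,0,12],[0,0,0],0.5],[[0,0,14],[0,0,0],0.5],[[0,0,12],[0,0,0],0.5],[[0,0,8],[0,0,0],0.5],[[0,0,0],[0,0,0],0.5],[[0,0,0],[0,0,0],0.5]]' 35; python3 go.py 507.8 -163.5 250 172
```

```text
t: 44.28
tool_pos: [0.5089, -0.1596, 0.2508]
tool_rot: [-0.223, -3.132, -0.001]
contact_force: [0.2, 0.2, -0.2]
opening: 0.0429
grip_force: 0.0
t44.3 pos [ 508.9354 -159.6197  250.7687] head 171.9 tilt 0.13 F [ 0.1683  0.1688 -0.1603] open 42.9 grip 0 q6 -1.87
shift [ 0.5726 -4.0025  0.7673] rz -0.003 rotxy fix [-0.0022 -0.0007]
```

```bash
python3 -m pendant '[[[0.5,-3.5,0],[0,0,0],0.5],[[0,0,0],[0,0,0],0.35],[[0,0,0],[0,0,0],0.2],[[0,0,0],[0,0,0],0.05],[[0,0,0],[0,0,0],0.05],[[0,0,0],[0,0,0],0.05],[[0,0,0],[0,0,0],0.05]]' 35; python3 go.py 507.8 -163.5 250 172
python3 -m pendant '[[[0,0,0],[0,0,0.08],0.05],[[0,0,0],[0,0,0.12],0.05],[[0,0,0],[0,0,0.12],0.05],[[0,0,0],[0,0,0.12],0.05],[[0,0,0],[0,0,0.12],0.05],[[0,0,0],[0,0,0.12],0.05],[[0,0,0],[0,0,0.1],0.05],[[0,0,0],[0,0,0],0.05]]'; python3 go.py 507.8 -163.5 250 82
```

```text
t: 44.87
tool_pos: [0.5087, -0.1646, 0.2532]
tool_rot: [0.225, 3.132, -0.004]
contact_force: [-1.0, -4.1, 2.5]
opening: 0.0113
grip_force: 38.2
t44.9 pos [ 508.666  -164.6423  253.2237] head 171.8 tilt 0.17 F [-0.9586 -4.1179  2.4505] open 11.3 grip 38 q6 -1.88
shift [1.0257 1.015  3.2195] rz -0.004 rotxy fix [0.0016 0.0026]
t: 45.53
tool_pos: [0.5087, -0.1648, 0.2532]
tool_rot: [1.403, 2.808, -0.003]
contact_force: [-0.8, -4.8, 2.8]
opening: 0.011
grip_force: 38.2
t45.5 pos [ 508.6838 -164.762   253.2183] head 126.9 tilt 0.19 F [-0.8197 -4.7881  2.7878] open 11.0 grip 38 q6 -1.10
shift [1.5503 0.0535 3.2133] rz 0.784 rotxy fix [0.0032 0.0008]
```

```bash
python3 -m pendant '[[[0,0,0],[0,0,0.1],0.05],[[0,0,0],[0,0,0.12],0.05],[[0,0,0],[0,0,0.12],0.05],[[0,0,0],[0,0,0.12],0.05],[[0,0,0],[0,0,0.12],0.05],[[0,0,0],[0,0,0.12],0.05],[[0,0,0],[0,0,0.05],0.05],[[0,0,0],[0,0,0],0.05],[[0,0,0],[0,0,0],0.05]]'; python3 go.py 507.8 -163.5 250 82; python3 -c "
from station import get_obs;print(get_obs()['wrist_torque'])"
python3 -m pendant '[[[0,0,0],[0,0,0.03],0.05],[[0,0,0],[0,0,0.03],0.05],[[0,0,0],[0,0,0],0.05],[[0,0,0],[0,0,0],0.05]]'; python3 go.py 507.8 -163.5 250 82; python3 -c "
from station import get_obs;print(get_obs()['wrist_torque'])"
```

```text
t: 46.28
tool_pos: [0.5086, -0.1649, 0.2532]
tool_rot: [2.33, 2.102, -0.002]
contact_force: [-1.0, -5.3, 3.9]
opening: 0.0113
grip_force: 38.2
t46.3 pos [ 508.6191 -164.864   253.22  ] head 84.1 tilt 0.20 F [-0.9947 -5.2501  3.8573] open 11.3 grip 38 q6 -0.35
shift [ 1.2832 -0.9595  3.2144] rz 0.037 rotxy fix [ 0.0032 -0.0015]
[-0.99453774  0.18518393 -0.08209432]
t: 46.62
tool_pos: [0.5086, -0.1649, 0.2532]
tool_rot: [2.391, 2.033, -0.002]
contact_force: [-1.4, -5.6, 2.4]
opening: 0.0108
grip_force: 38.4
t46.6 pos [ 508.6182 -164.8754  253.2097] head 80.8 tilt 0.21 F [-1.4234 -5.6308  2.4275] open 10.8 grip 38 q6 -0.29
shift [ 1.2368 -1.0338  3.2039] rz -0.022 rotxy fix [ 0.0034 -0.0016]
[-1.09887442  0.22571036  0.44182321]
```

```bash
python3 -m pendant '[[[0,0,0],[0,0,0.03],0.05],[[0,0,0],[0,0,0],0.05],[[0,0,0],[0,0,0],0.05]]'; python3 go.py; python3 -c "
from station import get_obs;print(get_obs()['wrist_torque'])"
```

```text
t: 46.87
tool_pos: [0.5086, -0.1649, 0.2533]
tool_rot: [2.419, 1.998, -0.003]
contact_force: [-2.0, -6.3, 3.9]
opening: 0.011
grip_force: 43.3
t46.9 pos [ 508.6078 -164.8649  253.2586] head 79.1 tilt 0.23 F [-1.9687 -6.3318  3.898 ] open 11.0 grip 43 q6 -0.26
[-1.14270188  0.24448139  0.86443171]
```

At the stop (torque rises). I ease off, release, withdraw and check.

```bash
python3 -m pendant '[[[0,0,0],[0,0,-0.045],0.05],[[0,0,0],[0,0,0],0.3],[[0,0,0],[0,0,0],0.5],[[0,0,0],[0,0,0],0.5],[[0,0,0],[0,0,0],0.5],[[0,0,0],[0,0,0],0.5],[[0,0,-15],[0,0,0],0.5],[[0,0,-25],[0,0,0],0.5],[[0,0,-30],[0,0,0],0.5],[[0,0,-30],[0,0,0],0.5]]'
python3 go.py 330 -60 350 82
```

```text
t: 47.7
tool_pos: [0.508, -0.1631, 0.3524]
tool_rot: [-2.377, -2.051, 0.001]
contact_force: [0.6, 0.2, 0.4]
opening: 0.0424
grip_force: 0.0
t47.7 pos [ 508.0222 -163.083   352.3585] head 81.6 tilt 0.12 F [0.5878 0.2266 0.4023] open 42.4 grip 0 q6 -0.30
shift [  75.8916 -191.197     2.7871] rz -0.007 rotxy fix [-0.001   0.0019]
```

```bash
python3 -m pendant '[[[-5,-30,-3],[0,0,0],0.5],[[-10,-30,-3],[0,0,0],0.5],[[-30,-20,-3],[0,0,0],0.5],[[-30,-17,0],[0,0,0],0.5],[[-30,-17,0],[0,0,0],0.5],[[-30,-17,0],[0,0,0],0.5],[[-30,-17,0],[0,0,0],0.5],[[-30,-17,0],[0,0,0],0.5],[[-30,-10,0],[0,0,0],0.5],[[-30,-10,0],[0,0,0],0.5],[[0,0,0],[0,0,0],0.5]]'
python3 cnt.py; python3 rim2.py .068 .085 .11 .579 .137 .02
python3 - <<'E'
from h import *
s=cv2.imread("pics/last_scene.png");t=cv2.imread("pics/last_top.png")
im=np.zeros((600,800,3),np.uint8)
im[:300,:400]=crop(s,190,200,100,75,4);im[:300,400:]=crop(t,375,185,100,75,4)
im[300:,:400]=crop(s,290,205,200,150,2);im[300:,400:]=crop(t,110,140,200,150,2)
cv2.imwrite("pics/c12.png",im)
E
```

```text
t: 48.62
tool_pos: [0.2856, -0.3919, 0.3603]
tool_rot: [-2.384, -2.045, 0.002]
contact_force: [-0.5, -0.1, -0.3]
opening: 0.0425
grip_force: 0.0
scene [([445.1, 278.3], 553)]
top [([183.9, 177.4], 36), ([285.4, 236.9], 30)]
circle [581.1208 135.737  100.5638] -125.89602661132812
```

View pics/c12.png

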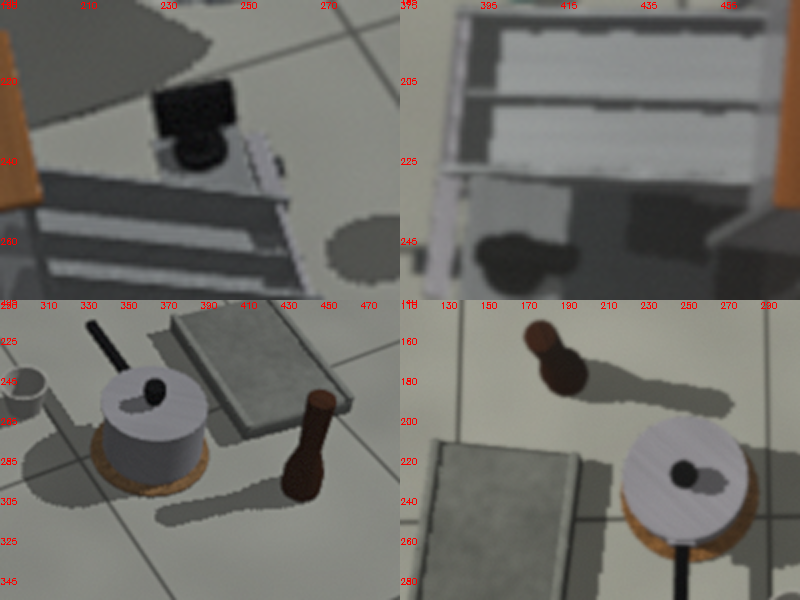

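The final view shows the lid flat on the pan (scene (365,255)) on its mat, the stone bare, the chute empty with its gate shut, and the latch bar back along the chute (scene (228..248, 227)). The cup and pestle are in place.

```bash
python3 -c "
from station import ctrl;print(ctrl.finish_job())"
```

```text
the job is handed in; nothing more can be done
None
```

The job is handed in: all five chute cones and both stone cones are in the pan, the pan is on its mat with the lid seated, the feeder is shut with its latch locked, and in the last pictures the cup and pestle stood where they were (I did not re-check the colander).

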